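# Load the gang charger

## Task

Put the three loose battery packs on charge: lay one in each empty bay of the sloping charger, plug end down, label up, and slide it down the bay until its plug is fully home in the socket. When all three are in, press the green start key. Leave the pack that is already plugged in, and the other things on the bench, where they are.

Things in the scene. Friction and masses are not known exactly. Their poses are not given: they have to be found in the camera images.
- charger: Fixed gang charger for battery packs: a wedge-shaped housing standing on the bench, its top sloping at 30 deg and falling towards the robot; four bays side by side, control panel on its right end. 0.35 m wide, 0.14 m deep, 0.11 m high. Origin on the bench under the middle of the four bays; -x is its low front, +y its left
- bay_1_socket (a point): Charger bay 1, empty; bays are 70 mm apart, in any order. The point is where a pack's plug tip lies when home; x up the 30 deg slope, y across the bay, z square off its floor. The floor of every bay is 9.5 mm below its point (along z) and runs up the slope to 141 mm beyond it (+x).
- bay_2_socket (a point): Charger bay 2, empty; bays are 70 mm apart, in any order. The point is where a pack's plug tip lies when home; x up the 30 deg slope, y across the bay, z square off its floor. Two lips along every bay guide the pack: 40 mm apart, 10.5 mm high over the floor, the upper 5 mm flared outwards by 3 mm a side.
- bay_3_socket (a point): Charger bay 3, empty; bays are 70 mm apart, in any order. The point is where a pack's plug tip lies when home; x up the 30 deg slope, y across the bay, z square off its floor. At the low end of every bay a block (nose) 31 mm high over the floor, face at x = +14 mm, holds the socket hole: 26 mm wide, from the floor to 17.5 mm above it, 16 mm deep.
- bay_4_socket (a point): Charger bay 4, holding a plugged-in pack; bays are 70 mm apart, in any order. The point is where a pack's plug tip lies when home; x up the 30 deg slope, y across the bay, z square off its floor. It shows what home looks like: the body of the pack against the nose, the pack flat on the floor.
- pack_1: Battery pack lying flat on the bench: dark block 100 long (x), 36 wide (y), 34 high (z) mm, orange band at the tail (+x) end, yellow label on top, black plug tongue at -x, 22 wide, 11 high (4 to 15 mm over the underside), sticking out 14 mm. Origin: centre of the block's underside. About 0.2 kg. Take it across its width, fingertips 12 mm or more above the underside to clear the bay's lips
- pack_1_plug (a point): Middle of the tip of pack_1's plug, at (-64, 0, 9.5) mm in the pack's frame; a pack is laid in its bay with this at least 17 mm up the slope from home, then slid down
- pack_2: Battery pack lying flat on the bench: dark block 100 long (x), 36 wide (y), 34 high (z) mm, orange band at the tail (+x) end, yellow label on top, black plug tongue at -x, 22 wide, 11 high (4 to 15 mm over the underside), sticking out 14 mm. Origin: centre of the block's underside. About 0.2 kg. Take it across its width, fingertips 12 mm or more above the underside to clear the bay's lips
- pack_2_plug (a point): Middle of the tip of pack_2's plug, at (-64, 0, 9.5) mm in the pack's frame; a pack is laid in its bay with this at least 17 mm up the slope from home, then slid down
- pack_3: Battery pack lying flat on the bench: dark block 100 long (x), 36 wide (y), 34 high (z) mm, orange band at the tail (+x) end, yellow label on top, black plug tongue at -x, 22 wide, 11 high (4 to 15 mm over the underside), sticking out 14 mm. Origin: centre of the block's underside. About 0.2 kg. Take it across its width, fingertips 12 mm or more above the underside to clear the bay's lips
- pack_3_plug (a point): Middle of the tip of pack_3's plug, at (-64, 0, 9.5) mm in the pack's frame; a pack is laid in its bay with this at least 17 mm up the slope from home, then slid down
- pack_4: Battery pack already plugged into bay 4, to be left alone: dark block 100 long (x), 36 wide (y), 34 high (z) mm, orange band at the tail (+x) end, yellow label on top, black plug tongue at -x, 22 wide, 11 high (4 to 15 mm over the underside), sticking out 14 mm. Origin: centre of the block's underside. About 0.2 kg.
- start_key_top (a point): Middle of the top of the charger's green round start key, 26 mm across, on the sloping panel at the charger's right end; it is pressed square to the slope (30 deg)
- start_key (a joint): Travel of the start key: 0 out, 0.006 m fully in; a spring returns it; fully in takes about 4 N
- tape_roll: Roll of black tape, 58 mm across, 19 mm high, lying flat; origin centre of underside. Bystander
- marker: Blue and white marker pen, 135 mm long (y), 17 mm thick; origin centre of underside. Bystander
- brush: Black antistatic brush, 156 mm long (y), 30 mm wide, 9 mm high, lying flat; origin centre of underside. Bystander
- cutters: Red-handled side cutters, 118 mm long, 12 mm high; origin centre of underside. Bystander

How it is judged:
On the way, in this order (a step that is already met when the one before it is completed fails the run):
1. each of the three loose packs is plugged home in an empty bay of its own (((distance between pack_1_plug and bay_1_socket below 0.0045 m and angle between the x axis of pack_1 and the x axis of bay_1_socket, either way round below 0.07 rad and angle between the z axis of pack_1 and the z axis of bay_1_socket, either way round below 0.07 rad) or (distance between pack_1_plug and bay_2_socket below 0.0045 m and angle between the x axis of pack_1 and the x axis of bay_2_socket, either way round below 0.07 rad and angle between the z axis of pack_1 and the z axis of bay_2_socket, either way round below 0.07 rad) or (distance between pack_1_plug and bay_3_socket below 0.0045 m and angle between the x axis of pack_1 and the x axis of bay_3_socket, either way round below 0.07 rad and angle between the z axis of pack_1 and the z axis of bay_3_socket, either way round below 0.07 rad)) and ((distance between pack_2_plug and bay_1_socket below 0.0045 m and angle between the x axis of pack_2 and the x axis of bay_1_socket, either way round below 0.07 rad and angle between the z axis of pack_2 and the z axis of bay_1_socket, either way round below 0.07 rad) or (distance between pack_2_plug and bay_2_socket below 0.0045 m and angle between the x axis of pack_2 and the x axis of bay_2_socket, either way round below 0.07 rad and angle between the z axis of pack_2 and the z axis of bay_2_socket, either way round below 0.07 rad) or (distance between pack_2_plug and bay_3_socket below 0.0045 m and angle between the x axis of pack_2 and the x axis of bay_3_socket, either way round below 0.07 rad and angle between the z axis of pack_2 and the z axis of bay_3_socket, either way round below 0.07 rad)) and ((distance between pack_3_plug and bay_1_socket below 0.0045 m and angle between the x axis of pack_3 and the x axis of bay_1_socket, either way round below 0.07 rad and angle between the z axis of pack_3 and the z axis of bay_1_socket, either way round below 0.07 rad) or (distance between pack_3_plug and bay_2_socket below 0.0045 m and angle between the x axis of pack_3 and the x axis of bay_2_socket, either way round below 0.07 rad and angle between the z axis of pack_3 and the z axis of bay_2_socket, either way round below 0.07 rad) or (distance between pack_3_plug and bay_3_socket below 0.0045 m and angle between the x axis of pack_3 and the x axis of bay_3_socket, either way round below 0.07 rad and angle between the z axis of pack_3 and the z axis of bay_3_socket, either way round below 0.07 rad))), for 0.2 s.
2. then the green start key is pressed in (at least 4 of its 6 mm) with the packs home (all of step 1 and value of joint start_key above 0.004 m), for 0.05 s.
At the end, for the whole second after the job is handed in: Packs 1 to 3 lie released and still (under 0.02 m/s), each in an empty bay of its own, plug tip within 4.5 mm of the bay's home point, axes within 0.07 rad; the start key was pressed (4 mm or more) after that and is out again (under 2 mm); pack 4 is within 6 mm of its start (all of step 1 and linear speed of each of pack_1, pack_2, pack_3 below 0.02 m/s and value of joint start_key below 0.002 m and distance of pack_4 from where it was at the start of the episode below 0.006 m); the robot touches nothing.
It fails at once if the pack already plugged in is moved by more than 10 mm (distance of pack_4 from where it was at the start of the episode above 0.01 m).
It fails at once if the tape roll is moved by more than 20 mm (distance of tape_roll from where it was at the start of the episode above 0.02 m).
It fails at once if the marker is moved by more than 20 mm (distance of marker from where it was at the start of the episode above 0.02 m).
It fails at once if the brush is moved by more than 20 mm (distance of brush from where it was at the start of the episode above 0.02 m).
It fails at once if the pair of cutters is moved by more than 20 mm (distance of cutters from where it was at the start of the episode above 0.02 m).
It also fails if it takes over 72 s, if anything falls off the work surface, if the arm or the gripper's body presses on something with over 40 N, if the wrist force passes 120 N, or if a joint passes its speed limit or range.

## Robot

A 6-joint arm with a two-finger parallel gripper is mounted at the origin on a cart in front of the work surface, level with it; the furniture and walls round the work are solid. World frame = base frame: x ahead of the robot, y to its left, z up, the work surface at z = 0. Lengths are in m, angles in rad, forces in N, time in s.
With the tool pointing down it reaches from about 0.3 to 0.75 m from the base axis. Payload 8.5 kg.
Tool frame: the origin (TCP) lies midway between the tips of the shut fingers; the grasp point (between the pads) lies 19 mm behind it; z points along the fingers, y is the line along which they close (so a half turn about z gives the same grasp; the last joint's range is limited). The gripper opens to 88 mm and grips with 3 to 60 N. Pads are 18 mm wide; open, the fingers measure 123 mm over their backs; the gripper's body (75 mm by 187 mm) begins 45 mm behind the grasp point.
Start: joints at [0.885, 0.381, 1.297, -0, 1.464, -0.215], TCP at [0.249, 0.49, 0.202] pointing down, gripper open.
Joint ranges: [-3.11, 3.11], [-0.89, 2.33], [0.22, 2.48], [-1.42, 4.56], [0.17, 2.85], [-2.88, 2.88]. Speed limits (rad/s): [2.39, 2.39, 3.14, 3.14, 3.14, 3.14].

## Interface

Orientations are given as [roll, pitch, yaw] about the fixed x, y, z axes, in that order (R = Rz(yaw) Ry(pitch) Rx(roll)).
In Python, from cell import arm, eyes gives the robot as it stands.
- The arm moves only by the tool move_arm, never from a script. Its argument "commands" is a list of rows, each an object of numbers: "tx", "ty", "tz": the shift along the tool's x, y, z in m; "yaw": the turn about the tool's z in degrees. A call has 1 to 12 rows; each row is the pose to reach, as a shift and turn from the pose commanded when the call began, along the tool's axes at that moment; what a row does not reach only later rows make up. A row lasts 1/10 s, in which the tool goes at most 50 mm and 8.59 degrees, less where a joint would pass 70% of its speed; a pose out of reach is approached as far as the arm can. A call with a gripper value outside its range is refused whole. "claw" is the closure, from 0 (fully open) to 1 (shut), set as the call begins (left out, the last holds). The fingers move at their own pace and stop on an object; "force" is the grip in N (left out, the last holds). Time passes only in rows, so rows that repeat a pose let the fingers close. It gives the time, the measured TCP pose, the force, the opening and the grip force at its end, in the units of the state.
- arm.get_obs(): the state, without advancing time (a new reading comes with each control period).
- eyes.camera(name): name is "scene" or "top" or "wrist"; returns the picture (420x560x3 uint8, red, green, blue); there is no depth.
- eyes.camera_model(name): a dict with "K" (3x3 intrinsics, pixels), "k1" (the pictures are not rectified: a ray, as slopes to the right and down, at radius r is drawn at 1 + k1 r^2 times it, then the intrinsics apply), "origin" and "rotation" of the camera in the world; the wrist camera has in their place "mount" (4x4, takes a point from camera to tool coordinates, whose origin is the TCP and whose axes are the flange's). Camera axes: x right, y down, z forward; pixel columns grow to the right and rows downward; lengths in m; the calibration is good to about 2 mm. A picture is of the moment at which its call begins: read the wrist's pose just before it. camera_model takes no time and is no camera call.
- arm.job_done(): hands the job in; it is judged then, once.
Trained networks look in the newest picture that a camera, given by its name, has taken for a name from the list of things; names that differ only in an ending like _2 or _b are one class to them, and where a whole thing is asked for, a point or a joint stands for the part that bears it (a point fixed in the world has none). Each returns a list of dicts, best first, with "conf" (0 to 1); they miss things now and then, are a little off and sometimes report something else, mostly with a low value. They report only what shows in the picture. A call takes as long as a camera call.
- eyes.look_for(query, camera): "point" ([row, column] in pixels, amid what is visible of it).
- eyes.silhouettes(query, camera): "region" (420x560 bool, what is visible of it) and "point" ([row, column] in pixels, amid what is visible of it).
The state is a dict: "clock": time; "joint_positions": joint angles; "joint_velocities": joint speeds; "tau": joint torques, N m; "tool_pos": TCP position; "orientation": TCP orientation; "contact_force": force on the tool from outside, world axes, zero at the start; "wrist_torque": the same for the moment, N m; "finger_gap": finger opening in m; "gripper_force": force on a finger pad.
Only numpy, scipy, OpenCV 4.12 (cv2) and the standard library are available. Lean on these libraries where they do the work, as an engineer would, in place of code of your own. Each camera call takes 0.05 s, during which the arm holds its last target. There are 200 camera calls.

## Working session

There is one attempt and no reset: what is moved stays moved. The work goes in short steps, Python scripts to look and compute and a tool call to move; the robot and the scene stay as the last step left them, time stands still between calls to the robot, and variables do not carry over. Pictures are saved under pics/ and viewed, at most 10 in all, crops included, and the job is handed in when it is done.

Besides the shell and the picture viewer there is one more tool, called after "Emit:" by a JSON object that holds its "method" and its "body". move_arm: Moves the arm, as the interface text tells. Its arguments: {"type":"object","properties":{"commands":{"type":"array"},"claw":{"type":"number"},"force":{"type":"number"}},"required":["commands"]}

```bash
mkdir -p pics; ls; python3 - <<'E'
from cell import arm, eyes
import cv2,numpy as np
print(arm.get_obs())
for c in ["scene","top"]:
    im=eyes.camera(c); cv2.imwrite(f"pics/{c}0.png",im[:,:,::-1])
    m=eyes.camera_model(c); print(c,m)
    for q in ["pack_1","pack_1_plug","charger","start_key_top"]:
        print(q,[(np.round(d["point"]).tolist(),round(d["conf"],2)) for d in eyes.look_for(q,c)])
print(eyes.camera_model("wrist"))
E
```

```text
pics
{'clock': 0.0, 'joint_positions': array([ 8.84658440e-01,  3.81198113e-01,  1.29827283e+00, -3.56484850e-05,
        1.46358943e+00, -2.15310001e-01]), 'joint_velocities': array([ 9.99738653e-04, -4.29577875e-04,  1.40515479e-03,  1.13638324e-05,
        1.13923813e-03,  7.75300214e-04]), 'tau': array([-1.29412067e-03, -4.37919545e+01, -2.24567252e+01,  7.12787197e-02,
        3.51173244e-02, -1.18332241e-04]), 'tool_pos': array([0.2492897 , 0.48987938, 0.2017326 ]), 'orientation': array([-3.14015126e+00, -2.78957781e-04,  2.67076841e+00]), 'contact_force': array([ 0.30236935, -0.8999688 , -0.09183136]), 'wrist_torque': array([ 0.03387166, -0.00373648,  0.00667206]), 'gripper_force': 0.0, 'finger_gap': 0.08802689948995933}
scene {'K': array([[431.80087191,   0.        , 277.80899518],
       [  0.        , 431.80087191, 201.17363716],
       [  0.        ,   0.        ,   1.        ]]), 'k1': -0.10970904634223734, 'origin': array([-0.08503045,  1.06101066,  0.69721032]), 'rotation': array([-2.06920301, -0.01295972, -2.5162741 ])}
pack_1 [([193.0, 285.0], 0.67)]
pack_1_plug []
ch
[... 504 characters left out ...]
 387.0], 0.32), ([231.0, 203.0], 0.18), ([219.0, 258.0], 0.18)]
charger [([217.0, 282.0], 0.56), ([190.0, 383.0], 0.42)]
start_key_top [([223.0, 286.0], 0.61)]
{'K': array([[367.81734654,   0.        , 278.56557591],
       [  0.        , 367.81734654, 205.12872405],
       [  0.        ,   0.        ,   1.        ]]), 'k1': -0.006844681791239137, 'mount': array([[-2.58382792e-04, -9.67034093e-01, -2.54646807e-01,
         6.56698018e-02],
       [ 9.99999566e-01, -4.77845912e-04,  7.99973153e-04,
         5.58509179e-04],
       [-8.95283248e-04, -2.54646489e-01,  9.67033797e-01,
        -1.82063983e-01],
       [ 0.00000000e+00,  0.00000000e+00,  0.00000000e+00,
         1.00000000e+00]])}
```

View pics/top0.png

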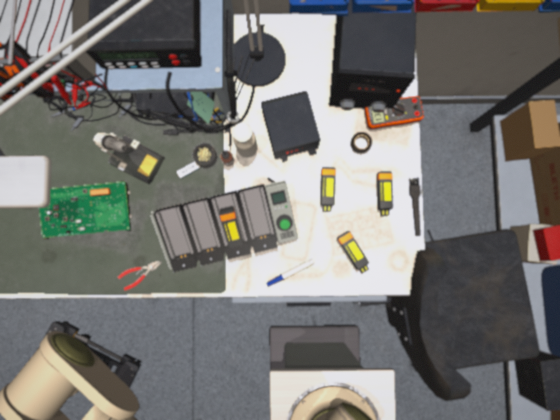

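View pics/scene0.png

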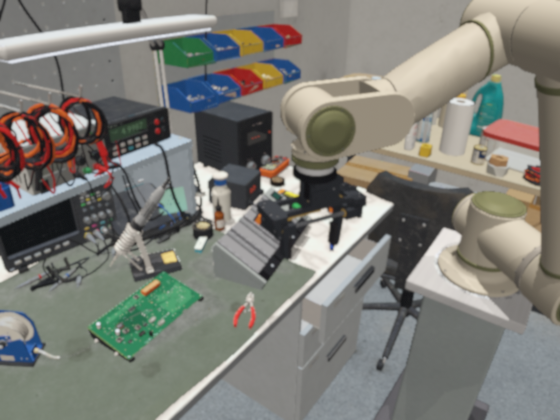

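The top view shows the charger's four bays at columns about 172, 202, 232 and 262 near row 235, with the plugged pack in the third and the green key at (224,285). The loose packs are at (189,327), (193,385) and (252,352), all with their orange tails pointing away from the robot. The marker is at (272,290), the cutters at (275,138), the brush at (205,415) and the tape at (143,361). In the scene view the arm hides the packs.

```bash
cat > h.py <<'E'
import numpy as np, cv2
from scipy.spatial.transform import Rotation as Ro
from scipy.optimize import minimize
from cell import arm, eyes
def rot(a):
    a=np.asarray(a); return a if a.shape==(3,3) else Ro.from_euler('xyz',a).as_matrix()
def cam(name):
    m=eyes.camera_model(name)
    if name=="wrist":
        o=arm.get_obs(); T=np.eye(4); T[:3,:3]=rot(o["orientation"]); T[:3,3]=o["tool_pos"]
        T=T@m["mount"]; R,t=T[:3,:3],T[:3,3]
    else: R,t=rot(m["rotation"]),np.array(m["origin"])
    return dict(K=np.array(m["K"]),k=m["k1"],R=R,t=t)
def proj(c,P):
    p=(np.atleast_2d(P)-c["t"])@c["R"]; s=p[:,:2]/p[:,2:]
    s=s*(1+c["k"]*(s**2).sum(1,keepdims=True)); return s*c["K"][0,0]+c["K"][:2,2]   # col,row
def ray(c,rc):
    s0=(np.array(rc,float)[::-1]-c["K"][:2,2])/c["K"][0,0]; s=s0.copy()
    for _ in range(10): s=s0/(1+c["k"]*(s@s))
    d=c["R"]@np.r_[s,1]; return d/np.linalg.norm(d)
def onz(c,rc,z): d=ray(c,rc); return c["t"]+d*(z-c["t"][2])/d[2]
def tri(obs):  # [(cam,rc)]
    A=0;b=0
    for c,rc in obs:
        d=ray(c,rc); M=np.eye(3)-np.outer(d,d); A=A+M; b=b+M@c["t"]
    return np.linalg.solve(A,b)
BL=np.array([[x,y,z] for x in(-.05,.05) for y in(-.018,.018) for z in(0,.034)])
PL=np.array([[x,y,z] for x in(-.064,-.05) for y in(-.011,.011) for z in(.004,.015)])
def packR(yaw,pitch): return Ro.from_euler('ZY',[yaw,-pitch]).as_matrix()
def mask(c,p,S=4):
    R=packR(p[3],p[4]); im=np.zeros((420*S,560*S),np.uint8)
    for B in(BL,PL):
        q=(proj(c,B@R.T+p[:3])+.5)*S; cv2.fillConvexPoly(im,cv2.convexHull(q.astype(np.float32)).astype(np.int32),255)
    return cv2.resize(im,(560,420),interpolation=cv2.INTER_AREA)/255.
def fit(views,p0,free=(0,1,3)):
    """views: [(cam,region)]; pose x,y,z,yaw,pitch; returns pose and 1-IoU"""
    p0=np.array(p0,float); sc=np.array([.01,.01,.01,.1,.1]); f=list(free)
    def cost(u):
        p=p0.copy(); p[f]+=u*sc[f]; s=0
        for c,r in views:
            m=mask(c,p); s+=1-np.minimum(m,r).sum()/np.maximum(m,r).sum()
        return s/len(views)
    r=minimize(cost,np.zeros(len(f)),method="Nelder-Mead",options=dict(initial_simplex=np.vstack([np.zeros(len(f)),np.eye(len(f))]),xatol=.01,fatol=1e-4,maxiter=250))
    p=p0.copy(); p[f]+=r.x*sc[f]; return p,r.fun
def pic(name,fn=None):
    c=cam(name); im=eyes.camera(name)[:,:,::-1].copy()
    if fn: cv2.imwrite("pics/"+fn,im)
    return c,im
E
python3 - <<'E'
from h import *
np.set_printoptions(precision=4,suppress=True)
c,im=pic("top")
S=eyes.silhouettes("pack_1","top")
for d in S:
    rc=d["point"]; 
    print(np.round(rc),round(d["conf"],2),onz(c,rc,.02),d["region"].sum())
    print(fit([(c,d["region"].astype(float))],[*onz(c,rc,.02)[:2],0,0,0]))
for n,rc,z in[("key",(224,285),.06),("pack4",(226,231),.08),("tape",(143,361),.02),("marker",(272,290),.02),("cutters",(275,138),.01),("brush",(205,415),.01)]: print(n,onz(c,rc,z))
E
```

```text
[229. 229.] 0.92 [0.516  0.2613 0.02  ] 667
(array([0.5241, 0.2577, 0.    , 0.2791, 0.    ]), np.float64(0.10852660761376698))
[252. 350.] 0.79 [ 0.4523 -0.0512  0.02  ] 627
(array([ 0.4562, -0.0562,  0.    ,  0.5423,  0.    ]), np.float64(0.0769275456615699))
[194. 383.] 0.71 [ 0.6014 -0.1397  0.02  ] 671
(array([ 0.6099, -0.1457,  0.    , -0.0012,  0.    ]), np.float64(0.07159178708224412))
[190. 327.] 0.58 [0.6157 0.0044 0.02  ] 544
(array([ 0.6239,  0.0035,  0.    , -0.0487,  0.    ]), np.float64(0.16488593006451757))
key [0.5235 0.1165 0.06  ]
pack4 [0.5186 0.2502 0.08  ]
tape [ 0.7387 -0.0875  0.02  ]
marker [0.4027 0.1051 0.02  ]
cutters [0.3989 0.5012 0.01  ]
brush [ 0.5731 -0.2259  0.01  ]
```

Emit:
{"method": "move_arm", "body": {"commands": [{"tz":-0.05},{"tx":-0.332,"ty":-0.1,"tz":-0.1,"yaw":-27},{"tx":-0.332,"ty":-0.1,"tz":-0.1,"yaw":-27},{"tx":-0.332,"ty":-0.1,"tz":-0.1,"yaw":-27},{"tx":-0.332,"ty":-0.1,"tz":-0.1,"yaw":-27},{"tx":-0.332,"ty":-0.1,"tz":-0.1,"yaw":-27},{"tx":-0.332,"ty":-0.1,"tz":-0.1,"yaw":-27},{"tx":-0.332,"ty":-0.1,"tz":-0.1,"yaw":-27},{"tx":-0.332,"ty":-0.1,"tz":-0.1,"yaw":-27},{"tx":-0.332,"ty":-0.1,"tz":-0.1,"yaw":-27},{"tx":-0.332,"ty":-0.1,"tz":-0.1,"yaw":-27}]}}

```text
schema error: expected keys tx, ty, tz, yaw
```

Emit:
{"method": "move_arm", "body": {"commands": [{"tx":0,"ty":0,"tz":-0.05,"yaw":0},{"tx":-0.332,"ty":-0.1,"tz":-0.1,"yaw":-27},{"tx":-0.332,"ty":-0.1,"tz":-0.1,"yaw":-27},{"tx":-0.332,"ty":-0.1,"tz":-0.1,"yaw":-27},{"tx":-0.332,"ty":-0.1,"tz":-0.1,"yaw":-27},{"tx":-0.332,"ty":-0.1,"tz":-0.1,"yaw":-27},{"tx":-0.332,"ty":-0.1,"tz":-0.1,"yaw":-27},{"tx":-0.332,"ty":-0.1,"tz":-0.1,"yaw":-27},{"tx":-0.332,"ty":-0.1,"tz":-0.1,"yaw":-27},{"tx":-0.332,"ty":-0.1,"tz":-0.1,"yaw":-27},{"tx":-0.332,"ty":-0.1,"tz":-0.1,"yaw":-27}]}}

```text
clock: 1.7
tool_pos: [0.4991, 0.2512, 0.3021]
orientation: [3.141, -0.001, -3.141]
contact_force: [-0.6, -0.1, 0.5]
finger_gap: 0.0884
gripper_force: 0.0
```

```bash
cat >> h.py <<'E'
import pickle
def snap(tag,queries,name="wrist"):
    c,im=pic(name,tag+".png"); out=dict(c=c,im=im)
    for q in queries: out[q]=eyes.silhouettes(q,name)
    pickle.dump(out,open(tag+".pkl","wb")); return out
E
python3 - <<'E'
from h import *
np.set_printoptions(precision=4,suppress=True)
v=snap("w1",["pack_1","charger","start_key_top"]); c=v["c"]
for q in["pack_1","start_key_top","charger"]:
  for d in v[q]:
    print(q,np.round(d["point"]),round(d["conf"],2),d["region"].sum(),onz(c,d["point"],.06))
E
```

```text
pack_1 [245.  92.] 0.85 2459 [0.5959 0.0235 0.06  ]
pack_1 [240.   2.] 0.77 205 [ 0.5896 -0.0874  0.06  ]
pack_1 [130.  30.] 0.74 3446 [ 0.4572 -0.0296  0.06  ]
pack_1 [183. 274.] 0.7 3023 [0.5184 0.2466 0.06  ]
pack_1 [196. 220.] 0.34 8181 [0.5347 0.1829 0.06  ]
charger [199. 180.] 0.76 6653 [0.538  0.1352 0.06  ]
charger [188. 160.] 0.69 424 [0.5249 0.1124 0.06  ]
charger [ 81. 158.] 0.65 1341 [0.4048 0.1204 0.06  ]
```

View pics/w1.png

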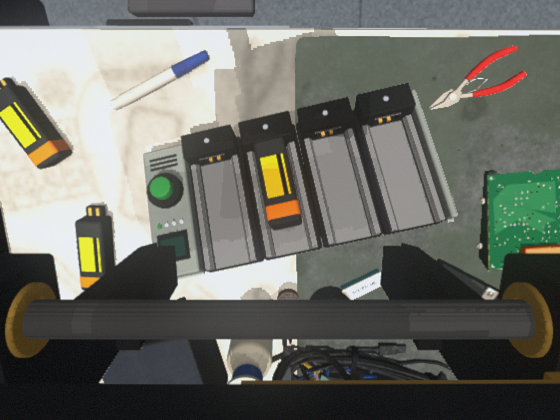

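Emit:
{"method": "move_arm", "body": {"commands": [{"tx":0.05,"ty":-0.05,"tz":0,"yaw":0},{"tx":0.05,"ty":-0.12,"tz":0,"yaw":0},{"tx":0.05,"ty":-0.12,"tz":0,"yaw":0},{"tx":0.05,"ty":-0.12,"tz":0,"yaw":0},{"tx":0.05,"ty":-0.12,"tz":0,"yaw":0}]}}

```text
clock: 2.4
tool_pos: [0.4498, 0.1308, 0.3027]
orientation: [3.141, 0.001, -3.142]
contact_force: [-0.4, 0.1, 0.3]
finger_gap: 0.0882
gripper_force: 0.0
```

The wrist view has the robot side at the top. The noses run along rows 90–135 and pack_4 is at (183,275). The empty bays are at columns about 225, 342 and 405, and the key is at (188,165). Loose packs are at (245,92) and (130,30), the marker at (80,160) and the cutters at (80,480).

```bash
python3 - <<'E'
from h import *
np.set_printoptions(precision=4,suppress=True)
v2=snap("w2",["pack_1","start_key_top","charger"]); v1=pickle.load(open("w1.pkl","rb"))
for q in["pack_1","start_key_top"]:
  for d in v2[q]: print(q,np.round(d["point"]),round(d["conf"],2),d["region"].sum(),onz(v2["c"],d["point"],.06))
def near(v,p):
    rc=proj(v["c"],p)[0][::-1]
    ds=[d for d in v["pack_1"] if 500<d["region"].sum()<5500 and np.hypot(*(d["point"]-rc))<25]
    return ds[0]["region"].astype(float) if ds else None
for nm,p0,fr in[("A",[.456,-.056,0,.54,0],(0,1,2,3)),("B",[.61,-.1457,0,0,0],(0,1,2,3)),("C",[.624,.0035,0,-.05,0],(0,1,2,3)),("4",[.52,.25,.045,.25,.5236],(0,1,2,3)),("4",[.52,.25,.045,.25,.5236],(0,1,2,3,4))]:
    V=[(v["c"],r) for v in(v1,v2) if (r:=near(v,np.array(p0[:3])+[0,0,.02])) is not None]
    if V: print(nm,len(V),*fit(V,p0,fr))
# green key colour
obs=[]
for v in(v1,v2):
    h=cv2.cvtColor(v["im"],cv2.COLOR_BGR2HSV); m=cv2.inRange(h,(50,120,60),(75,255,255))
    n,_,st,ce=cv2.connectedComponentsWithStats(m); print([(ce[i][::-1].round(1).tolist(),st[i][4]) for i in range(1,n) if st[i][4]>100])
E
```

```text
pack_1 [266.  76.] 0.97 2027 [ 0.5751 -0.1213  0.06  ]
pack_1 [271. 186.] 0.96 1474 [0.5816 0.0157 0.06  ]
pack_1 [218. 377.] 0.67 2560 [0.5128 0.2508 0.06  ]
pack_1 [232. 266.] 0.63 379 [0.5298 0.1169 0.06  ]
pack_1 [166. 131.] 0.58 3003 [ 0.449  -0.0392  0.06  ]
start_key_top [232. 264.] 0.57 392 [0.5298 0.1144 0.06  ]
A 2 [ 0.4564 -0.0564 -0.0011  0.5726  0.    ] 0.08120632068715522
B 1 [ 0.6477 -0.2119 -0.1102 -0.0867  0.    ] 0.16908218473816927
C 2 [ 0.6266  0.0007 -0.0093 -0.0554  0.    ] 0.29837525401670684
4 2 [0.5264 0.2533 0.052  0.2196 0.5236] 0.1611766477667465
4 2 [0.5255 0.253  0.0543 0.2308 0.5029] 0.1597883298910489
[([211.6, 522.2], np.int32(5011)), ([187.3, 159.8], np.int32(336))]
[([228.4, 266.4], np.int32(334))]
```

View pics/w2.png

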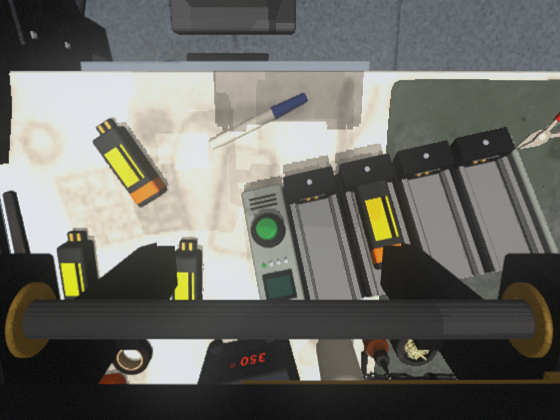

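Same things in the second view: the nose lamps (white dots) are near (182,310), (169,367), (156,427) and (142,486), and the key is at (228,266). The finger and bar hide rows below about 245. I will mask those rows, fit again, and triangulate the dots.

```bash
python3 - <<'E'
from h import *
import h
np.set_printoptions(precision=4,suppress=True)
v1,v2=[pickle.load(open(f"{t}.pkl","rb")) for t in("w1","w2")]
M=np.zeros((420,560)); M[:243]=1
om=h.mask; h.mask=lambda c,p:om(c,p)*M
def near(v,p,t):
    rc=proj(v["c"],p)[0][::-1]
    ds=[d for d in v["pack_1"] if 500<d["region"].sum()<5500 and np.hypot(*(d["point"]-rc))<t]
    return ds[0]["region"]*M if ds else None
for nm,p0,fr in[("A",[.456,-.056,0,.54,0],(0,1,3)),("C",[.624,.0035,0,-.05,0],(0,1,3)),("4",[.52,.25,.045,.22,.5236],(0,1,2,3))]:
    for vs in((v1,),(v2,),(v1,v2)):
        V=[(v["c"],r) for v in vs if (r:=near(v,np.array(p0[:3])+[0,0,.02],40)) is not None]
        if V: print(nm,len(V),*fit(V,p0,fr))
P=[]
for v,dots in((v1,[(128,205),(126,264),(103,328),(100,386)]),(v2,[(182,310),(169,367),(156,427),(142,486)])):
    g=cv2.cvtColor(v["im"],cv2.COLOR_BGR2GRAY).astype(float); L=[]
    for r,cc in dots:
        w=g[r-16:r+17,cc-16:cc+17]; th=cv2.morphologyEx(w,cv2.MORPH_TOPHAT,np.ones((7,7))); th[:, :]*= (th>60)
        # only blobs surrounded by dark
        n,lab,st,ce=cv2.connectedComponentsWithStats((th>60).astype(np.uint8))
        L.append([(r-16+ce[i][1].round(1),cc-16+ce[i][0].round(1),int(st[i][4])) for i in range(1,n) if st[i][4]<60])
    P.append(L); print(L)
k=tri([(v1["c"],(187.3,159.8)),(v2["c"],(228.4,266.4))]); print("key",k)
E
```

```text
A 1 [ 0.4557 -0.0579  0.      0.5689  0.    ] 0.0564049606842143
A 1 [ 0.4573 -0.0567  0.      0.5446  0.    ] 0.10161431228511852
A 2 [ 0.4562 -0.0566  0.      0.5666  0.    ] 0.0830316358164725
C 1 [ 0.6251  0.0026  0.     -0.0718  0.    ] 0.0714214292410087
C 1 [ 0.6249  0.0054  0.     -0.0105  0.    ] 0.08741338612655136
C 2 [ 0.6248  0.0042  0.     -0.0403  0.    ] 0.09140315154922046
4 1 [0.5269 0.2527 0.048  0.235  0.5236] 0.06550123595519719
4 1 [0.5328 0.2555 0.0568 0.2173 0.5236] 0.058089407144412686
4 2 [0.5276 0.2534 0.0578 0.225  0.5236] 0.08267012617774094
[[(np.float64(130.9), np.float64(189.1), 7), (np.float64(140.0), np.float64(206.0), 21)], [(np.float64(110.8), np.float64(278.0), 13), (np.float64(126.2), np.float64(264.9), 23)], [(np.float64(112.3), np.float64(324.7), 26)], [(np.float64(84.0), np.float64(400.0), 1), (np.float64(98.0), np.float64(385.5), 26), (np.float64(113.0), np.float64(400.0), 1), (np.float64(115.0), np.float64(392.5), 2), (np.float64(114.0), np.float64(396.5), 2), (np.float64(116.0), np.float64(387.5), 4)]]
[[(np.float64(166.3), np.float64(321.5), 13), (np.float64(181.6), np.float64(309.0), 21), (np.float64(197.0), np.float64(316.0), 7), (np.float64(198.0), np.float64(308.0), 3)], [(np.float64(153.6), np.float64(377.3), 21), (np.float64(168.6), np.float64(366.8), 23)], [(np.float64(155.2), np.float64(425.9), 23), (np.float64(171.7), np.float64(426.8), 6)], [(np.float64(128.0), np.float64(497.0), 1), (np.float64(142.1), np.float64(485.4), 25), (np.float64(156.0), np.float64(497.0), 1), (np.float64(158.0), np.float64(502.0), 1)]]
key [0.5205 0.1177 0.076 ]
```

```bash
python3 - <<'E'
from h import *
np.set_printoptions(precision=4,suppress=True)
v1,v2=[pickle.load(open(f"{t}.pkl","rb")) for t in("w1","w2")]
D=np.array([tri([(v1["c"],a),(v2["c"],b)]) for a,b in zip([(140,206),(126.2,264.9),(112.3,324.7),(98,385.5)],[(181.6,309),(168.6,366.8),(155.2,425.9),(142.1,485.4)])])
print(D, np.linalg.norm(np.diff(D,axis=0),axis=1))
d=D[3]-D[0]; yaw=np.arctan2(-d[0],d[1]); print("yaw",yaw,"mean",D.mean(0))
R=packR(yaw,np.pi/6)
for p in([.5269,.2527,.048],[.5328,.2555,.0568],[.5276,.2534,.0578]):
    s=np.array(p)+R@[-.064,0,.0095]; print("socket4",s,"dot2 in socket frame",R.T@(D[1]-s), "key",R.T@(np.array([.5205,.1177,.076])-s))
E
```

```text
[[0.4694 0.1683 0.0531]
 [0.4538 0.2366 0.0524]
 [0.438  0.3049 0.053 ]
 [0.4225 0.3728 0.0533]] [0.0701 0.0701 0.0697]
yaw 0.22526424782658364 mean [0.4459 0.2706 0.0529]
socket4 [0.4682 0.2393 0.0242] dot2 in socket frame [0.0014 0.0006 0.0317] key [ 0.0465 -0.1302  0.0329]
socket4 [0.4741 0.2421 0.033 ] dot2 in socket frame [-0.0086 -0.0008  0.0273] key [ 0.0366 -0.1316  0.0285]
socket4 [0.4689 0.24   0.034 ] dot2 in socket frame [-0.0043  0.0001  0.0236] key [ 0.0409 -0.1307  0.0249]
```

Dots come out 70.1, 70.1 and 69.7 mm apart and on the bay centrelines, and pack A's fits agree within about 2 mm, so I can act. Approach pack A first.

Emit:
{"method": "move_arm", "body": {"commands": [{"tx":-0.006,"ty":-0.188,"tz":0.1,"yaw":-32.5},{"tx":-0.006,"ty":-0.188,"tz":0.1,"yaw":-32.5},{"tx":-0.006,"ty":-0.188,"tz":0.1,"yaw":-32.5},{"tx":-0.006,"ty":-0.188,"tz":0.1,"yaw":-32.5},{"tx":-0.006,"ty":-0.188,"tz":0.22,"yaw":-32.5},{"tx":-0.006,"ty":-0.188,"tz":0.22,"yaw":-32.5},{"tx":-0.006,"ty":-0.188,"tz":0.22,"yaw":-32.5},{"tx":-0.006,"ty":-0.188,"tz":0.22,"yaw":-32.5},{"tx":-0.006,"ty":-0.188,"tz":0.22,"yaw":-32.5}], "claw": 0.25, "force": 12}}

```text
clock: 3.5
tool_pos: [0.4568, -0.0571, 0.0831]
orientation: [3.141, -0.0, -2.573]
contact_force: [-0.9, -0.7, 0.5]
finger_gap: 0.066
gripper_force: 0.0
```

Lower to 18 mm, grip and lift.

Emit:
{"method": "move_arm", "body": {"commands": [{"tx":0,"ty":0,"tz":0.035,"yaw":0},{"tx":0,"ty":0,"tz":0.065,"yaw":0},{"tx":0,"ty":0,"tz":0.065,"yaw":0}]}}

```text
clock: 3.8
tool_pos: [0.456, -0.0567, 0.0171]
orientation: [3.14, -0.001, -2.573]
contact_force: [0.3, 1.2, -0.0]
finger_gap: 0.0659
gripper_force: 0.0
```

Emit:
{"method": "move_arm", "body": {"commands": [{"tx":0,"ty":0,"tz":0,"yaw":0},{"tx":0,"ty":0,"tz":0,"yaw":0},{"tx":0,"ty":0,"tz":0,"yaw":0},{"tx":0,"ty":0,"tz":0,"yaw":0},{"tx":0,"ty":0,"tz":-0.03,"yaw":0},{"tx":0,"ty":0,"tz":-0.08,"yaw":0},{"tx":0,"ty":0,"tz":-0.13,"yaw":0},{"tx":0,"ty":0,"tz":-0.18,"yaw":0},{"tx":0,"ty":0,"tz":-0.18,"yaw":0},{"tx":0,"ty":0,"tz":-0.18,"yaw":0}], "claw": 0.85, "force": 12}}

```text
clock: 4.8
tool_pos: [0.4562, -0.0576, 0.1981]
orientation: [-3.14, 0.001, -2.574]
contact_force: [-0.8, 0.1, -0.6]
finger_gap: 0.0135
gripper_force: 0.0
```

```bash
python3 - <<'E'
from h import *
v=snap("w3",["pack_1"])
for d in v["pack_1"]: print(np.round(d["point"]),round(d["conf"],2),d["region"].sum(),onz(v["c"],d["point"],.03).round(3))
E
```

```text
[173. 282.] 0.96 4184 [ 0.451 -0.057  0.03 ]
[364. 504.] 0.91 1891 [0.499 0.268 0.03 ]
[230. 142.] 0.78 2156 [ 0.575 -0.144  0.03 ]
[295. 266.] 0.75 626 [ 0.569 -0.001  0.03 ]
```

View pics/w3.png

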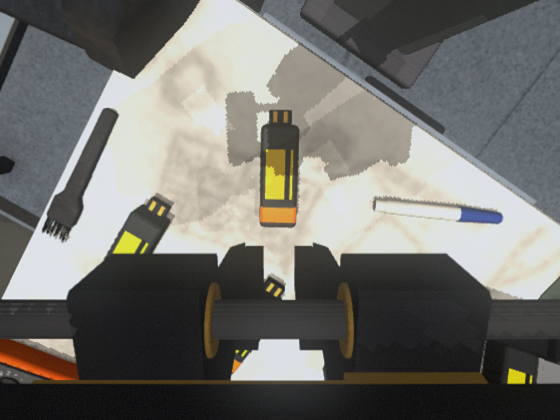

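The pack still lies at (173,282), untipped, with the fingers shut above it. They had not finished closing when I lifted. Refit its pose before retrying.

```bash
python3 - <<'E'
from h import *
np.set_printoptions(precision=4,suppress=True)
v=pickle.load(open("w3.pkl","rb")); d=v["pack_1"][0]
print(fit([(v["c"],d["region"].astype(float))],[.456,-.057,0,.567,0]))
print(arm.get_obs()["tool_pos"],arm.get_obs()["finger_gap"])
E
```

```text
(array([ 0.4566, -0.0567,  0.    ,  0.5447,  0.    ]), np.float64(0.03582427240174613))
[ 0.4555 -0.0574  0.1963] 0.013666210034079864
```

Emit:
{"method": "move_arm", "body": {"commands": [{"tx":0,"ty":0,"tz":0,"yaw":0},{"tx":0,"ty":0,"tz":0,"yaw":0},{"tx":0,"ty":0,"tz":0,"yaw":0}], "claw": 0.25}}

```text
clock: 5.2
tool_pos: [0.456, -0.0575, 0.1967]
orientation: [3.14, -0.001, -2.574]
contact_force: [0.4, 0.7, -0.3]
finger_gap: 0.0349
gripper_force: 0.0
```

Emit:
{"method": "move_arm", "body": {"commands": [{"tx":0,"ty":0,"tz":0.05,"yaw":1},{"tx":0,"ty":0,"tz":0.1,"yaw":1},{"tx":0,"ty":0,"tz":0.12,"yaw":1},{"tx":0,"ty":0,"tz":0.12,"yaw":1},{"tx":0,"ty":0,"tz":0.15,"yaw":1},{"tx":0,"ty":0,"tz":0.179,"yaw":1},{"tx":0,"ty":0,"tz":0.179,"yaw":1}], "claw": 0.25}}

```text
clock: 5.9
tool_pos: [0.4554, -0.0573, 0.0173]
orientation: [3.139, -0.002, -2.591]
contact_force: [0.8, -0.4, 0.8]
finger_gap: 0.0663
gripper_force: 0.0
```

Emit:
{"method": "move_arm", "body": {"commands": [{"tx":0,"ty":0,"tz":0,"yaw":0},{"tx":0,"ty":0,"tz":0,"yaw":0},{"tx":0,"ty":0,"tz":0,"yaw":0},{"tx":0,"ty":0,"tz":0,"yaw":0},{"tx":0,"ty":0,"tz":0,"yaw":0},{"tx":0,"ty":0,"tz":0,"yaw":0},{"tx":0,"ty":0,"tz":0,"yaw":0},{"tx":0,"ty":0,"tz":0,"yaw":0}], "claw": 0.85, "force": 12}}

```text
clock: 6.7
tool_pos: [0.4561, -0.0576, 0.0184]
orientation: [-3.142, -0.0, -2.591]
contact_force: [0.0, 0.2, -0.0]
finger_gap: 0.0133
gripper_force: 0.0
```

```bash
python3 - <<'E'
from h import *
v=snap("w4",["pack_1"])
for d in v["pack_1"]: print(np.round(d["point"]),round(d["conf"],2),d["region"].sum(),onz(v["c"],d["point"],.03).round(3))
o=arm.get_obs(); print(o["finger_gap"],o["gripper_force"],o["contact_force"])
E
```

```text
[352.  34.] 0.62 3616 [ 0.577 -0.137  0.03 ]
[198. 280.] 0.57 10856 [ 0.436 -0.068  0.03 ]
0.013436542470765827 0.0 [-1.22725373  0.15100748 -0.38674113]
```

View pics/w4.png

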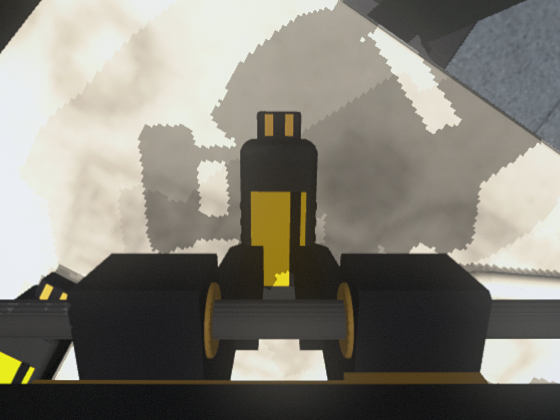

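```bash
python3 - <<'E'
from h import *
np.set_printoptions(precision=4,suppress=True)
v=pickle.load(open("w4.pkl","rb")); c=v["c"]; im=v["im"].copy()
o=arm.get_obs(); R=rot(o["orientation"]); t=o["tool_pos"]
for z in(0,-.019,-.038):
    for x in(-.009,.009): print("tool",x,z,proj(c,[R@[x,y,z]+t for y in(-.0067,.0067)]).round(0).tolist())
p=[.4566,-.0567,0,.5447,0]; Rp=packR(.5447,0)
q=proj(c,BL@Rp.T+p[:3]); print("box corners",np.c_[BL,q.round(0)])
print("plug",proj(c,PL@Rp.T+p[:3]).round(0)[:4])
E
```

```text
tool -0.009 0 [[264.0, 252.0], [290.0, 252.0]]
tool 0.009 0 [[264.0, 220.0], [290.0, 220.0]]
tool -0.009 -0.019 [[263.0, 267.0], [291.0, 267.0]]
tool 0.009 -0.019 [[262.0, 232.0], [291.0, 232.0]]
tool -0.009 -0.038 [[261.0, 286.0], [292.0, 286.0]]
tool 0.009 -0.038 [[261.0, 246.0], [293.0, 246.0]]
box corners [[ -0.05   -0.018   0.    245.    138.   ]
 [ -0.05   -0.018   0.034 238.    144.   ]
 [ -0.05    0.018   0.    312.    139.   ]
 [ -0.05    0.018   0.034 319.    145.   ]
 [  0.05   -0.018   0.    248.    305.   ]
 [  0.05   -0.018   0.034 243.    339.   ]
 [  0.05    0.018   0.    307.    305.   ]
 [  0.05    0.018   0.034 312.    339.   ]]
plug [[257. 111.]
 [256. 112.]
 [300. 112.]
 [301. 112.]]
```

The fingertips in the picture (front edge at row 246, inner edges at columns 264 and 292) lie over the pack's top. They project to about 36 mm behind the reported TCP. The pack is undisturbed. I will open, go lower in steps, and watch the force.

Emit:
{"method": "move_arm", "body": {"commands": [{"tx":0,"ty":0,"tz":0,"yaw":0},{"tx":0,"ty":0,"tz":0,"yaw":0},{"tx":0,"ty":0,"tz":0,"yaw":0},{"tx":0,"ty":0,"tz":0,"yaw":0},{"tx":0,"ty":0,"tz":0,"yaw":0},{"tx":0,"ty":0,"tz":0,"yaw":0},{"tx":0,"ty":0,"tz":0,"yaw":0},{"tx":0,"ty":0,"tz":0,"yaw":0},{"tx":0,"ty":0,"tz":0.008,"yaw":0},{"tx":0,"ty":0,"tz":0.014,"yaw":0},{"tx":0,"ty":0,"tz":0.014,"yaw":0}], "claw": 0.25}}

```text
clock: 7.9
tool_pos: [0.4556, -0.0574, 0.0033]
orientation: [3.14, -0.001, -2.591]
contact_force: [-0.7, -0.9, 0.1]
finger_gap: 0.0656
gripper_force: 0.0
```

```bash
python3 - <<'E'
from h import *
v=snap("w5",["pack_1"])
o=arm.get_obs(); print(o["finger_gap"],o["gripper_force"],o["contact_force"],o["tool_pos"])
c=v["c"]; R=rot(o["orientation"]); t=o["tool_pos"]
for z in(0,-.019,-.038):
    print("tool",z,proj(c,[R@[.009,y,z]+t for y in(-.033,.033)]).round(0).tolist())
E
```

```text
0.06596898041523427 0.0 [ 0.08190466 -0.22768656  1.10587986] [ 0.45598181 -0.0575447   0.00406134]
tool 0 [[212.0, 221.0], [340.0, 221.0]]
tool -0.019 [[205.0, 233.0], [347.0, 233.0]]
tool -0.038 [[196.0, 248.0], [355.0, 248.0]]
```

View pics/w5.png

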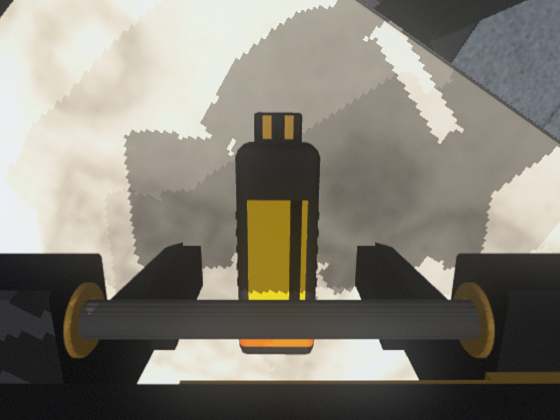

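The tips are at (247,202) and (247,357), 155 px apart for a 66 mm gap. That again puts them about 36 mm behind the reported TCP, so they are now near z = 0.040. I will lower further in guarded steps.

Emit:
{"method": "move_arm", "body": {"commands": [{"tx":0,"ty":0,"tz":0.008,"yaw":0},{"tx":0,"ty":0,"tz":0.015,"yaw":0},{"tx":0,"ty":0,"tz":0.015,"yaw":0}]}}

```text
clock: 8.3
tool_pos: [0.4556, -0.0574, -0.0116]
orientation: [3.14, -0.001, -2.591]
contact_force: [-0.3, 0.1, 0.6]
finger_gap: 0.0661
gripper_force: 0.0
```

Emit:
{"method": "move_arm", "body": {"commands": [{"tx":0,"ty":0,"tz":0.006,"yaw":0},{"tx":0,"ty":0,"tz":0.006,"yaw":0}]}}

```text
clock: 8.5
tool_pos: [0.4558, -0.0575, -0.0172]
orientation: [3.141, -0.001, -2.591]
contact_force: [0.4, 0.3, -0.2]
finger_gap: 0.0661
gripper_force: 0.0
```

Emit:
{"method": "move_arm", "body": {"commands": [{"tx":0,"ty":0,"tz":0,"yaw":0},{"tx":0,"ty":0,"tz":0,"yaw":0},{"tx":0,"ty":0,"tz":0,"yaw":0},{"tx":0,"ty":0,"tz":0,"yaw":0},{"tx":0,"ty":0,"tz":0,"yaw":0},{"tx":0,"ty":0,"tz":0,"yaw":0},{"tx":0,"ty":0,"tz":0,"yaw":0}], "claw": 0.85, "force": 12}}

```text
clock: 9.2
tool_pos: [0.4562, -0.0576, -0.0165]
orientation: [-3.141, 0.0, -2.591]
contact_force: [0.5, -0.7, 2.8]
finger_gap: 0.0358
gripper_force: 12.0
```

Gripped, with a 35.8 mm gap at 12 N. That confirms the real tips are 36 mm behind the reported TCP. Lift and carry to the rightmost bay.

Emit:
{"method": "move_arm", "body": {"commands": [{"tx":0,"ty":0,"tz":-0.03,"yaw":0},{"tx":0,"ty":0,"tz":-0.07,"yaw":0},{"tx":0,"ty":0,"tz":-0.12,"yaw":0},{"tx":0,"ty":0,"tz":-0.17,"yaw":0},{"tx":0,"ty":0,"tz":-0.19,"yaw":0},{"tx":-0.209,"ty":0.159,"tz":-0.19,"yaw":18.6},{"tx":-0.209,"ty":0.159,"tz":-0.19,"yaw":18.6},{"tx":-0.209,"ty":0.159,"tz":-0.19,"yaw":18.6},{"tx":-0.209,"ty":0.159,"tz":-0.19,"yaw":18.6},{"tx":-0.209,"ty":0.159,"tz":-0.19,"yaw":18.6},{"tx":-0.209,"ty":0.159,"tz":-0.19,"yaw":18.6},{"tx":-0.209,"ty":0.159,"tz":-0.19,"yaw":18.6}]}}

```text
clock: 10.4
tool_pos: [0.5511, 0.1904, 0.1721]
orientation: [3.141, -0.001, -2.912]
contact_force: [0.6, -0.4, -2.3]
finger_gap: 0.0359
gripper_force: 12.0
```

Emit:
{"method": "move_arm", "body": {"commands": [{"tx":0,"ty":0,"tz":0.03,"yaw":0},{"tx":0,"ty":0,"tz":0.06,"yaw":0},{"tx":0,"ty":0,"tz":0.085,"yaw":0},{"tx":0,"ty":0,"tz":0.085,"yaw":0}]}}

```text
clock: 10.8
tool_pos: [0.5488, 0.1862, 0.085]
orientation: [3.141, -0.008, -2.917]
contact_force: [0.0, -0.1, -2.6]
finger_gap: 0.0361
gripper_force: 12.0
```

```bash
python3 - <<'E'
from h import *
o=arm.get_obs(); print(o["tool_pos"].round(4),o["orientation"].round(4),o["finger_gap"],o["gripper_force"],o["contact_force"])
v=snap("w6",["pack_1"])
E
```

```text
[0.5488 0.1862 0.085 ] [ 3.141  -0.0078 -2.9167] 0.03606546304454004 11.9970703125 [ 0.01989577 -0.10081331 -2.61778422]
```

View pics/w6.png

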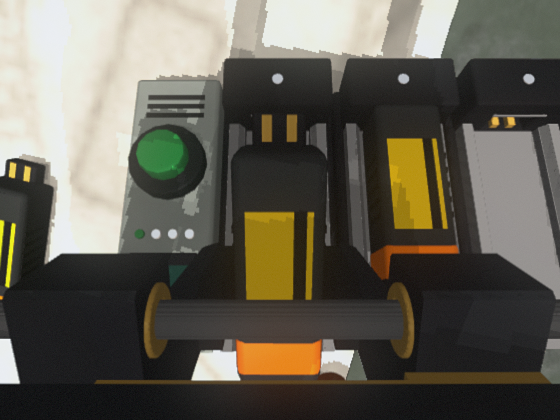

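Pack A is centred over the right bay: its plug is at column 279 and the nose lamp at 278. Pack 4 is untouched. Lower, so the tail meets the slope and the pack pivots in the pads.

Emit:
{"method": "move_arm", "body": {"commands": [{"tx":0,"ty":0,"tz":0.005,"yaw":0},{"tx":0,"ty":0,"tz":0.01,"yaw":0},{"tx":0,"ty":0,"tz":0.014,"yaw":0},{"tx":0,"ty":0,"tz":0.018,"yaw":0},{"tx":0,"ty":0,"tz":0.018,"yaw":0}], "force": 8}}

```text
clock: 11.4
tool_pos: [0.5504, 0.1871, 0.0699]
orientation: [3.142, -0.002, -2.916]
contact_force: [-1.9, 0.5, -2.1]
finger_gap: 0.036
gripper_force: 8.0
```

Emit:
{"method": "move_arm", "body": {"commands": [{"tx":0,"ty":0,"tz":0.004,"yaw":0},{"tx":0,"ty":0,"tz":0.008,"yaw":0},{"tx":0,"ty":0,"tz":0.012,"yaw":0},{"tx":0,"ty":0,"tz":0.012,"yaw":0}]}}

```text
clock: 11.8
tool_pos: [0.5513, 0.1873, 0.0577]
orientation: [3.141, -0.0, -2.916]
contact_force: [0.5, 0.4, -2.7]
finger_gap: 0.0357
gripper_force: 8.0
```

Emit:
{"method": "move_arm", "body": {"commands": [{"tx":0,"ty":0,"tz":0.004,"yaw":0},{"tx":0,"ty":0,"tz":0.008,"yaw":0},{"tx":0,"ty":0,"tz":0.008,"yaw":0}]}}

```text
clock: 12.1
tool_pos: [0.5516, 0.1873, 0.0503]
orientation: [-3.142, 0.001, -2.916]
contact_force: [-0.4, -0.6, -2.5]
finger_gap: 0.0361
gripper_force: 8.0
```

```bash
python3 - <<'E'
from h import *
import h
np.set_printoptions(precision=4,suppress=True)
o=arm.get_obs(); print(o["tool_pos"],o["contact_force"],o["wrist_torque"])
c,im=pic("scene","s7f.png"); t=proj(c,[.55,.187,.08])[0]; print(t)
x,y=t.astype(int); cv2.imwrite("pics/s7.png",cv2.resize(im[max(0,y-90):y+70,max(0,x-110):x+100],None,fx=3.5,fy=3.5,interpolation=cv2.INTER_CUBIC))
v=snap("w7",["pack_1"])
for d in v["pack_1"]: print(np.round(d["point"]),round(d["conf"],2),d["region"].sum())
M=np.zeros((420,560)); M[:243]=1
om=h.mask; h.mask=lambda c,p:om(c,p)*M
d=min(v["pack_1"],key=lambda d:abs(d["point"][1]-278))
for pit in(0,.26,.52): print(fit([(v["c"],d["region"]*M)],[.555,.19,.07,.225,pit],(0,1,2,4)))
E
```

```text
[0.5516 0.1873 0.0503] [-0.4469 -0.6092 -2.4945] [ 0.0902 -0.0287  0.0322]
[273.9008 210.0621]
[226.   7.] 0.83 1888
[180. 433.] 0.67 16009
[246. 283.] 0.56 17682
(array([0.5634, 0.1909, 0.0544, 0.225 , 0.0969]), np.float64(0.08943300245346308))
(array([0.5632, 0.1909, 0.0643, 0.225 , 0.475 ]), np.float64(0.022321909871613976))
(array([0.5629, 0.1908, 0.0678, 0.225 , 0.5305]), np.float64(0.028247003038265772))
```

View pics/w7.png

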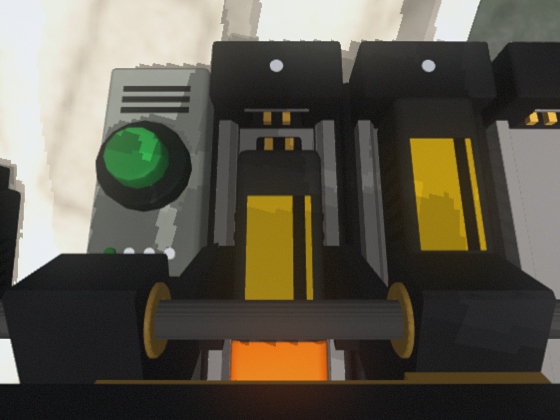

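The pack has pivoted onto the slope (fitted pitch about 0.5 rad). Its plug at (145,278) lies just above the socket at (118,277), inside the lips. Press 2 mm further, then slide down the slope.

Emit:
{"method": "move_arm", "body": {"commands": [{"tx":0,"ty":0,"tz":0.002,"yaw":0},{"tx":0.0035,"ty":0,"tz":0.004,"yaw":0},{"tx":0.007,"ty":0,"tz":0.006,"yaw":0},{"tx":0.0105,"ty":0,"tz":0.008,"yaw":0},{"tx":0.014,"ty":0,"tz":0.01,"yaw":0},{"tx":0.014,"ty":0,"tz":0.01,"yaw":0}]}}

```text
clock: 12.85
tool_pos: [0.5373, 0.184, 0.0407]
orientation: [-3.141, 0.0, -2.916]
contact_force: [-2.7, -0.8, 4.3]
finger_gap: 0.0361
gripper_force: 8.0
```

Emit:
{"method": "move_arm", "body": {"commands": [{"tx":0.003,"ty":0,"tz":0.0017,"yaw":0},{"tx":0.006,"ty":0,"tz":0.0035,"yaw":0},{"tx":0.008,"ty":0,"tz":0.0046,"yaw":0},{"tx":0.008,"ty":0,"tz":0.0046,"yaw":0}]}}

```text
clock: 13.25
tool_pos: [0.5303, 0.1824, 0.0364]
orientation: [-3.141, 0.002, -2.916]
contact_force: [-0.5, 0.7, 6.5]
finger_gap: 0.0356
gripper_force: 8.0
```

```bash
cat >> h.py <<'E'
M=np.zeros((420,560)); M[:243]=1
_m=mask
def fitm(v,p0,free):
    global mask
    mask=lambda c,p:_m(c,p)*M
    rc=proj(v["c"],np.array(p0[:3])+[-.03,0,.03])[0][::-1]
    out=[(fit([(v["c"],d["region"]*M)],p0,free)) for d in v["pack_1"] if d["region"].sum()>500 and abs(d["point"][1]-rc[1])<35]
    mask=_m; return min(out,key=lambda o:o[1]) if out else None
E
python3 - <<'E'
from h import *
np.set_printoptions(precision=4,suppress=True)
v=snap("w8",["pack_1"]); print(arm.get_obs()["contact_force"])
print(fitm(v,[.545,.187,.058,.225,.5236],(0,1,2,3)))
E
```

```text
[-1.8282  0.5865  5.5919]
(array([0.5462, 0.1873, 0.057 , 0.2365, 0.5236]), np.float64(0.06202614803745332))
```

Emit:
{"method": "move_arm", "body": {"commands": [{"tx":0.0025,"ty":0,"tz":0.0012,"yaw":0},{"tx":0.005,"ty":0,"tz":0.0024,"yaw":0},{"tx":0.005,"ty":0,"tz":0.0024,"yaw":0}]}}

```text
clock: 13.65
tool_pos: [0.5282, 0.1819, 0.035]
orientation: [-3.141, 0.009, -2.916]
contact_force: [6.2, 3.7, 6.8]
finger_gap: 0.0359
gripper_force: 8.0
```

Emit:
{"method": "move_arm", "body": {"commands": [{"tx":0.0025,"ty":0,"tz":0.0012,"yaw":0},{"tx":0.005,"ty":0,"tz":0.0024,"yaw":0},{"tx":0.005,"ty":0,"tz":0.0024,"yaw":0}]}}

```text
clock: 13.95
tool_pos: [0.5234, 0.1807, 0.0326]
orientation: [-3.141, 0.009, -2.916]
contact_force: [6.8, 4.1, 5.9]
finger_gap: 0.0358
gripper_force: 8.0
```

Up-slope resistance of about 7 N means it is seated. Release with a modest opening, rise, and check.

Emit:
{"method": "move_arm", "body": {"commands": [{"tx":0,"ty":0,"tz":0,"yaw":0},{"tx":0,"ty":0,"tz":0,"yaw":0},{"tx":0,"ty":0,"tz":0,"yaw":0},{"tx":0,"ty":0,"tz":-0.03,"yaw":0},{"tx":0,"ty":0,"tz":-0.08,"yaw":0},{"tx":0,"ty":0,"tz":-0.13,"yaw":0},{"tx":0.03,"ty":0,"tz":-0.17,"yaw":0},{"tx":0.06,"ty":0,"tz":-0.17,"yaw":0},{"tx":0.06,"ty":0,"tz":-0.17,"yaw":0},{"tx":0.06,"ty":0,"tz":-0.17,"yaw":0}], "claw": 0.42}}

```text
clock: 14.95
tool_pos: [0.4613, 0.1666, 0.2009]
orientation: [-3.142, -0.0, -2.916]
contact_force: [0.7, 0.2, -0.2]
finger_gap: 0.0514
gripper_force: 0.0
```

```bash
cat > chk.py <<'E'
from h import *
import sys
np.set_printoptions(precision=4,suppress=True)
def chk(tag):
    v=snap(tag,["pack_1"]); c=v["c"]; im=v["im"]
    h=cv2.cvtColor(im,cv2.COLOR_BGR2HSV)
    # pixel offset of orange/yellow centroids is view-bound, so compare label centroid on its plane
    R=packR(.2253,np.pi/6)
    D0=np.array([.4694,.1683,.0531]); st=np.array([-.0155,.0682,0])
    dz=np.array([.0152,.0035,-.017])
    ym=cv2.inRange(h,(22,120,90),(34,255,255)); om=cv2.inRange(h,(5,150,120),(18,255,255))
    for nm,m in(("yellow",ym),("orange",om)):
        n,_,s,ce=cv2.connectedComponentsWithStats(m)
        for i in range(1,n):
            if s[i][4]>250 and s[i][1]+s[i][3]<243:
                d=ray(c,ce[i][::-1]); S=D0+dz; N=R[:,2]; P=S+N*.0245   # pack top plane
                k=(P-c["t"])@N/(d@N); q=R.T@(c["t"]+k*d-S); print(nm,"bay-frame x,y (mm)",(q[:2]*1e3).round(1),"area",s[i][4])
    return v
if __name__=="__main__":
    v=chk(sys.argv[1])
    for i in range(4):
        p0=np.array([.4694,.1683,.0531])+i*np.array([-.0155,.0682,0])+[.0152,.0035,-.017]+packR(.2253,np.pi/6)@[.064,0,-.0095]
        r=fitm(v,[*p0,.2253,.5236],(0,1,3)); 
        if r: print("bay",i,(packR(.2253,np.pi/6).T@(r[0][:3]-p0)*1e3).round(1),r)
E
python3 chk.py w9; python3 -c "
from h import *
print(arm.get_obs()['tool_pos'])"
```

```text
bay 1 [ 4.8  2.6 -2.8] (array([0.5326, 0.2572, 0.0599, 0.2816, 0.5236]), np.float64(0.10961359237221302))
[0.46196908 0.16668974 0.20030212]
```

Emit:
{"method": "move_arm", "body": {"commands": [{"tx":0.03,"ty":0.02,"tz":-0.05,"yaw":0},{"tx":0.03,"ty":0.02,"tz":-0.1,"yaw":0},{"tx":0.03,"ty":0.02,"tz":-0.1,"yaw":0},{"tx":0.03,"ty":0.02,"tz":-0.1,"yaw":0}]}}

```text
clock: 15.45
tool_pos: [0.4288, 0.1797, 0.3016]
orientation: [-3.141, 0.002, -2.916]
contact_force: [0.5, -1.2, -0.5]
finger_gap: 0.0511
gripper_force: 0.0
```

```bash
python3 chk.py w10; python3 -c "
from h import *
print(arm.get_obs()['tool_pos'])"
```

```text
bay 0 [ 4.1  1.  -2.4] (array([0.5477, 0.1873, 0.0599, 0.2106, 0.5236]), np.float64(0.09662047593989376))
bay 1 [ 5.4  1.6 -3.1] (array([0.5335, 0.2564, 0.0599, 0.2642, 0.5236]), np.float64(0.08482457886261252))
[0.42790856 0.1793314  0.29914311]
```

Bay 0's pack reads within 1.3 mm of pack 4's home reference, so it is home. Next, look at packs B and C.

Emit:
{"method": "move_arm", "body": {"commands": [{"tx":-0.101,"ty":-0.28,"tz":0.05,"yaw":12.9},{"tx":-0.101,"ty":-0.28,"tz":0.05,"yaw":12.9},{"tx":-0.101,"ty":-0.28,"tz":0.05,"yaw":12.9},{"tx":-0.101,"ty":-0.28,"tz":0.05,"yaw":12.9},{"tx":-0.101,"ty":-0.28,"tz":0.05,"yaw":12.9},{"tx":-0.101,"ty":-0.28,"tz":0.05,"yaw":12.9},{"tx":-0.101,"ty":-0.28,"tz":0.05,"yaw":12.9},{"tx":-0.101,"ty":-0.28,"tz":0.05,"yaw":12.9},{"tx":-0.101,"ty":-0.28,"tz":0.05,"yaw":12.9}], "claw": 0.3}}

```text
clock: 16.45
tool_pos: [0.5884, -0.0701, 0.2501]
orientation: [3.141, -0.002, -3.141]
contact_force: [0.7, 0.2, 0.2]
finger_gap: 0.0616
gripper_force: 0.0
```

```bash
python3 - <<'E'
from h import *
np.set_printoptions(precision=4,suppress=True)
v=snap("w11",["pack_1","brush"]); o=arm.get_obs(); print(o["tool_pos"],o["orientation"],o["finger_gap"])
for d in v["pack_1"]:
    q=onz(v["c"],d["point"],.02); print(np.round(d["point"]),round(d["conf"],2),d["region"].sum(),q)
for p0 in([.61,-.1457,0,0,0],[.625,.004,0,-.04,0]):
    print(fitm(v,p0,(0,1,3)),fitm(v,p0,(0,1,2,3)))
for d in v["brush"][:1]: 
    rr,cc=np.nonzero(d["region"]); print("brush",d["conf"],[onz(v["c"],(r,c),.009).round(3) for r,c in((rr.min(),cc[rr.argmin()]),(rr.max(),cc[rr.argmax()]),(rr[cc.argmax()],cc.max()))])
E
```

```text
[ 0.5885 -0.0697  0.2513] [-3.1416  0.0004 -3.1397] 0.06191472026983411
[113. 539.] 0.92 4836 [0.5275 0.2158 0.02  ]
[183. 211.] 0.78 3293 [ 0.6056 -0.1464  0.02  ]
[192. 340.] 0.67 3278 [0.6159 0.0023 0.02  ]
(array([ 0.6108, -0.1447,  0.    , -0.0155,  0.    ]), np.float64(0.0830360333092579)) (array([ 0.6131, -0.148 , -0.0171, -0.0002,  0.    ]), np.float64(0.04124331861491981))
(array([ 0.6255,  0.0034,  0.    , -0.0422,  0.    ]), np.float64(0.05717523577211736)) (array([ 0.6264,  0.006 , -0.0142, -0.0428,  0.    ]), np.float64(0.032450112647912754))
brush 0.63 [array([ 0.493, -0.235,  0.009]), array([ 0.645, -0.237,  0.009]), array([ 0.618, -0.21 ,  0.009])]
```

Emit:
{"method": "move_arm", "body": {"commands": [{"tx":-0.037,"ty":0.0735,"tz":0.0,"yaw":2.4},{"tx":-0.037,"ty":0.0735,"tz":0.05,"yaw":2.4},{"tx":-0.037,"ty":0.0735,"tz":0.1,"yaw":2.4},{"tx":-0.037,"ty":0.0735,"tz":0.15,"yaw":2.4},{"tx":-0.037,"ty":0.0735,"tz":0.19,"yaw":2.4},{"tx":-0.037,"ty":0.0735,"tz":0.23,"yaw":2.4},{"tx":-0.037,"ty":0.0735,"tz":0.268,"yaw":2.4},{"tx":-0.037,"ty":0.0735,"tz":0.268,"yaw":2.4}]}}

```text
clock: 17.4
tool_pos: [0.6228, 0.0039, -0.021]
orientation: [3.14, -0.008, 3.101]
contact_force: [-0.3, 0.2, 0.9]
finger_gap: 0.0616
gripper_force: 0.0
```

Emit:
{"method": "move_arm", "body": {"commands": [{"tx":0,"ty":0,"tz":0,"yaw":0},{"tx":0,"ty":0,"tz":0,"yaw":0},{"tx":0,"ty":0,"tz":0,"yaw":0},{"tx":0,"ty":0,"tz":0,"yaw":0},{"tx":0,"ty":0,"tz":0,"yaw":0},{"tx":0,"ty":0,"tz":0,"yaw":0},{"tx":0,"ty":0,"tz":0,"yaw":0}], "claw": 0.85, "force": 12}}

```text
clock: 18.1
tool_pos: [0.6267, 0.0026, -0.0151]
orientation: [-3.141, 0.003, 3.1]
contact_force: [-1.1, 0.7, 7.5]
finger_gap: 0.0358
gripper_force: 12.0
```

Emit:
{"method": "move_arm", "body": {"commands": [{"tx":0,"ty":0,"tz":-0.03,"yaw":0},{"tx":0,"ty":0,"tz":-0.08,"yaw":0},{"tx":0.01,"ty":0,"tz":-0.12,"yaw":0},{"tx":0.04,"ty":0,"tz":-0.16,"yaw":0},{"tx":0.06,"ty":0.03,"tz":-0.195,"yaw":0},{"tx":0.1164,"ty":0.3174,"tz":-0.195,"yaw":-15.3},{"tx":0.1164,"ty":0.3174,"tz":-0.195,"yaw":-15.3},{"tx":0.1164,"ty":0.3174,"tz":-0.195,"yaw":-15.3},{"tx":0.1164,"ty":0.3174,"tz":-0.195,"yaw":-15.3},{"tx":0.1164,"ty":0.3174,"tz":-0.195,"yaw":-15.3},{"tx":0.1164,"ty":0.3174,"tz":-0.195,"yaw":-15.3},{"tx":0.1164,"ty":0.3174,"tz":-0.195,"yaw":-15.3}]}}

```text
clock: 19.3
tool_pos: [0.5208, 0.3291, 0.1781]
orientation: [3.14, 0.0, -2.91]
contact_force: [-0.0, -0.8, -1.3]
finger_gap: 0.0361
gripper_force: 12.0
```

Emit:
{"method": "move_arm", "body": {"commands": [{"tx":0,"ty":0,"tz":0,"yaw":0},{"tx":0,"ty":0,"tz":0.03,"yaw":0},{"tx":0,"ty":0,"tz":0.06,"yaw":0},{"tx":0,"ty":0,"tz":0.085,"yaw":0},{"tx":0,"ty":0,"tz":0.085,"yaw":0}]}}

```text
clock: 19.8
tool_pos: [0.5215, 0.3224, 0.0901]
orientation: [-3.14, -0.006, -2.918]
contact_force: [0.8, -0.5, -2.1]
finger_gap: 0.0358
gripper_force: 12.0
```

Emit:
{"method": "move_arm", "body": {"commands": [{"tx":0,"ty":0,"tz":0.006,"yaw":0},{"tx":0,"ty":0,"tz":0.012,"yaw":0},{"tx":0,"ty":0,"tz":0.017,"yaw":0},{"tx":0,"ty":0,"tz":0.022,"yaw":0},{"tx":0,"ty":0,"tz":0.026,"yaw":0},{"tx":0,"ty":0,"tz":0.03,"yaw":0},{"tx":0,"ty":0,"tz":0.034,"yaw":0},{"tx":0,"ty":0,"tz":0.038,"yaw":0},{"tx":0,"ty":0,"tz":0.041,"yaw":0},{"tx":0,"ty":0,"tz":0.041,"yaw":0}], "force": 8}}

```text
clock: 20.8
tool_pos: [0.5236, 0.3249, 0.0526]
orientation: [3.141, 0.003, -2.916]
contact_force: [-1.0, -0.0, 3.8]
finger_gap: 0.0359
gripper_force: 8.0
```

```bash
python3 - <<'E'
from h import *
np.set_printoptions(precision=4,suppress=True)
v=snap("w12",["pack_1"]); o=arm.get_obs(); print(o["contact_force"],o["tool_pos"])
R=packR(.2253,np.pi/6); S=np.array([.4532,.3084,.036])+.005*R[:,0]
for pit in(.3,.5):
    r=fitm(v,[.535,.328,.068,.225,pit],(0,1,2,4)); print(r, "bay frame plug", R.T@(r[0][:3]+packR(.225,r[0][4])@[-.064,0,.0095]-S))
E
```

```text
[-0.2429  1.01    4.9446] [0.5236 0.3249 0.0526]
(array([0.5326, 0.3277, 0.0649, 0.225 , 0.4762]), np.float64(0.01549029703871685)) bay frame plug [ 0.0168  0.0011 -0.0033]
(array([0.5326, 0.3278, 0.0663, 0.225 , 0.4892]), np.float64(0.017447637590984222)) bay frame plug [ 0.0173  0.0012 -0.0029]
```

Pack C lies in its bay, 1 mm off centre and touching the floor. Slide it down.

Emit:
{"method": "move_arm", "body": {"commands": [{"tx":0,"ty":0,"tz":0.001,"yaw":0},{"tx":0.0035,"ty":0,"tz":0.003,"yaw":0},{"tx":0.007,"ty":0,"tz":0.005,"yaw":0},{"tx":0.0105,"ty":0,"tz":0.007,"yaw":0},{"tx":0.014,"ty":0,"tz":0.009,"yaw":0},{"tx":0.0175,"ty":0,"tz":0.011,"yaw":0},{"tx":0.0175,"ty":0,"tz":0.011,"yaw":0}]}}

```text
clock: 21.6
tool_pos: [0.506, 0.3209, 0.0417]
orientation: [3.141, 0.002, -2.916]
contact_force: [-2.3, -1.0, 7.0]
finger_gap: 0.0353
gripper_force: 8.0
```

Emit:
{"method": "move_arm", "body": {"commands": [{"tx":0.003,"ty":0,"tz":0.0017,"yaw":0},{"tx":0.006,"ty":0,"tz":0.0035,"yaw":0},{"tx":0.008,"ty":0,"tz":0.0046,"yaw":0},{"tx":0.008,"ty":0,"tz":0.0046,"yaw":0}]}}

```text
clock: 22.0
tool_pos: [0.5007, 0.3197, 0.0381]
orientation: [3.141, 0.008, -2.916]
contact_force: [5.2, 0.5, 8.1]
finger_gap: 0.0358
gripper_force: 8.0
```

Emit:
{"method": "move_arm", "body": {"commands": [{"tx":0.003,"ty":0,"tz":0.0017,"yaw":0},{"tx":0.005,"ty":0,"tz":0.0028,"yaw":0},{"tx":0.005,"ty":0,"tz":0.0028,"yaw":0}]}}

```text
clock: 22.3
tool_pos: [0.4965, 0.3187, 0.0355]
orientation: [3.141, 0.009, -2.916]
contact_force: [7.1, 1.7, 7.4]
finger_gap: 0.0358
gripper_force: 8.0
```

Emit:
{"method": "move_arm", "body": {"commands": [{"tx":0,"ty":0,"tz":0,"yaw":0},{"tx":0,"ty":0,"tz":0,"yaw":0},{"tx":0,"ty":0,"tz":0,"yaw":0},{"tx":0,"ty":0,"tz":-0.03,"yaw":0},{"tx":0,"ty":0,"tz":-0.08,"yaw":0},{"tx":0,"ty":0,"tz":-0.13,"yaw":0},{"tx":0.06,"ty":-0.05,"tz":-0.3,"yaw":0},{"tx":0.06,"ty":-0.05,"tz":-0.3,"yaw":0},{"tx":0.06,"ty":-0.05,"tz":-0.3,"yaw":0},{"tx":0.06,"ty":-0.05,"tz":-0.3,"yaw":0},{"tx":0.06,"ty":-0.05,"tz":-0.3,"yaw":0},{"tx":0.06,"ty":-0.05,"tz":-0.3,"yaw":0}], "claw": 0.42}}

```text
clock: 23.5
tool_pos: [0.4455, 0.2555, 0.3333]
orientation: [3.142, 0.0, -2.916]
contact_force: [0.9, 0.0, -1.2]
finger_gap: 0.0511
gripper_force: 0.0
```

```bash
python3 chk.py w13; python3 -c "
from h import *
print(arm.get_obs()['tool_pos'],arm.get_obs()['orientation'])"
```

```text
yellow bay-frame x,y (mm) [56.7 -2.3] area 646
yellow bay-frame x,y (mm) [57.1 66.5] area 653
yellow bay-frame x,y (mm) [ 56.8 137.9] area 648
bay 0 [ 3.4  0.7 -1.9] (array([0.5469, 0.1868, 0.0599, 0.2064, 0.5236]), np.float64(0.04801437366237726))
bay 1 [ 4.   0.8 -2.3] (array([0.5321, 0.2552, 0.0599, 0.2414, 0.5236]), np.float64(0.05159923813205436))
bay 2 [ 3.7  1.6 -2.2] (array([0.5161, 0.3242, 0.0599, 0.2335, 0.5236]), np.float64(0.058900190414222564))
[0.44542428 0.25570844 0.33179093] [-3.14141407 -0.00330869 -2.91587535]
```

Labels in bays 0, 1 (reference) and 2 sit at 56.7, 57.1 and 56.8 mm along the slope, so both packs are home. Now pack B.

Emit:
{"method": "move_arm", "body": {"commands": [{"tx":-0.072,"ty":-0.428,"tz":0.1,"yaw":13.5},{"tx":-0.072,"ty":-0.428,"tz":0.1,"yaw":13.5},{"tx":-0.072,"ty":-0.428,"tz":0.1,"yaw":13.5},{"tx":-0.072,"ty":-0.428,"tz":0.1,"yaw":13.5},{"tx":-0.072,"ty":-0.428,"tz":0.1,"yaw":13.5},{"tx":-0.072,"ty":-0.428,"tz":0.1,"yaw":13.5},{"tx":-0.072,"ty":-0.428,"tz":0.1,"yaw":13.5},{"tx":-0.072,"ty":-0.428,"tz":0.1,"yaw":13.5},{"tx":-0.072,"ty":-0.428,"tz":0.1,"yaw":13.5},{"tx":-0.072,"ty":-0.428,"tz":0.1,"yaw":13.5},{"tx":-0.072,"ty":-0.428,"tz":0.1,"yaw":13.5}], "claw": 0.3}}

```text
clock: 24.7
tool_pos: [0.6114, -0.1457, 0.2311]
orientation: [3.14, -0.004, 3.131]
contact_force: [-0.2, 0.5, -0.5]
finger_gap: 0.0615
gripper_force: 0.0
```

```bash
python3 - <<'E'
from h import *
np.set_printoptions(precision=4,suppress=True)
v=snap("w14",["pack_1"]); o=arm.get_obs(); print(o["tool_pos"],o["orientation"],o["finger_gap"])
print(fitm(v,[.611,-.145,0,-.01,0],(0,1,3)))
E
```

```text
[ 0.6114 -0.1443  0.233 ] [ 3.1409 -0.001   3.1327] 0.061344785387494
(array([ 0.6099, -0.1447,  0.    , -0.0013,  0.    ]), np.float64(0.042422308871425285))
```

Emit:
{"method": "move_arm", "body": {"commands": [{"tx":0.001,"ty":0,"tz":0.05,"yaw":-0.4},{"tx":0.001,"ty":0,"tz":0.1,"yaw":-0.4},{"tx":0.001,"ty":0,"tz":0.15,"yaw":-0.4},{"tx":0.001,"ty":0,"tz":0.19,"yaw":-0.4},{"tx":0.001,"ty":0,"tz":0.225,"yaw":-0.4},{"tx":0.001,"ty":0,"tz":0.249,"yaw":-0.4},{"tx":0.001,"ty":0,"tz":0.249,"yaw":-0.4}]}}

```text
clock: 25.5
tool_pos: [0.6088, -0.1433, -0.018]
orientation: [3.139, -0.005, 3.14]
contact_force: [-1.2, 0.3, -0.1]
finger_gap: 0.0616
gripper_force: 0.0
```

Emit:
{"method": "move_arm", "body": {"commands": [{"tx":0,"ty":0,"tz":0,"yaw":0},{"tx":0,"ty":0,"tz":0,"yaw":0},{"tx":0,"ty":0,"tz":0,"yaw":0},{"tx":0,"ty":0,"tz":0,"yaw":0},{"tx":0,"ty":0,"tz":0,"yaw":0},{"tx":0,"ty":0,"tz":0,"yaw":0},{"tx":0,"ty":0,"tz":0,"yaw":0}], "claw": 0.85, "force": 12}}

```text
clock: 26.2
tool_pos: [0.6112, -0.1455, -0.014]
orientation: [-3.141, 0.002, 3.139]
contact_force: [-1.2, 1.4, 6.7]
finger_gap: 0.0361
gripper_force: 12.0
```

Emit:
{"method": "move_arm", "body": {"commands": [{"tx":0,"ty":0,"tz":-0.03,"yaw":0},{"tx":0,"ty":0,"tz":-0.08,"yaw":0},{"tx":0,"ty":0,"tz":-0.12,"yaw":0},{"tx":0,"ty":0,"tz":-0.16,"yaw":0},{"tx":0.02,"ty":0.03,"tz":-0.195,"yaw":0},{"tx":0.06,"ty":0.25,"tz":-0.195,"yaw":0},{"tx":0.06,"ty":0.25,"tz":-0.195,"yaw":0},{"tx":0.06,"ty":0.25,"tz":-0.195,"yaw":0},{"tx":0.06,"ty":0.25,"tz":-0.195,"yaw":0},{"tx":0.06,"ty":0.25,"tz":-0.195,"yaw":0},{"tx":0.06,"ty":0.25,"tz":-0.195,"yaw":0}]}}

```text
clock: 27.3
tool_pos: [0.5503, 0.1077, 0.1798]
orientation: [3.141, -0.0, -3.141]
contact_force: [-0.1, -1.8, -2.1]
finger_gap: 0.0358
gripper_force: 12.0
```

Emit:
{"method": "move_arm", "body": {"commands": [{"tx":0.0445,"ty":0.2877,"tz":0,"yaw":-13.1},{"tx":0.0445,"ty":0.2877,"tz":0,"yaw":-13.1},{"tx":0.0445,"ty":0.2877,"tz":0,"yaw":-13.1},{"tx":0.0445,"ty":0.2877,"tz":0,"yaw":-13.1},{"tx":0.0445,"ty":0.2877,"tz":0,"yaw":-13.1},{"tx":0.0445,"ty":0.2877,"tz":0,"yaw":-13.1},{"tx":0.0445,"ty":0.2877,"tz":0,"yaw":-13.1},{"tx":0.0445,"ty":0.2877,"tz":0,"yaw":-13.1},{"tx":0.0445,"ty":0.2877,"tz":0,"yaw":-13.1}]}}

```text
clock: 28.2
tool_pos: [0.5084, 0.3911, 0.1795]
orientation: [-3.141, -0.0, -2.918]
contact_force: [-0.4, -0.2, -1.4]
finger_gap: 0.0356
gripper_force: 12.0
```

Emit:
{"method": "move_arm", "body": {"commands": [{"tx":0,"ty":0.001,"tz":0.04,"yaw":0},{"tx":0,"ty":0.001,"tz":0.075,"yaw":0},{"tx":0,"ty":0.001,"tz":0.09,"yaw":0},{"tx":0,"ty":0.001,"tz":0.097,"yaw":0},{"tx":0,"ty":0.001,"tz":0.103,"yaw":0},{"tx":0,"ty":0.001,"tz":0.108,"yaw":0},{"tx":0,"ty":0.001,"tz":0.113,"yaw":0},{"tx":0,"ty":0.001,"tz":0.117,"yaw":0},{"tx":0,"ty":0.001,"tz":0.121,"yaw":0},{"tx":0,"ty":0.001,"tz":0.125,"yaw":0},{"tx":0,"ty":0.001,"tz":0.127,"yaw":0},{"tx":0,"ty":0.001,"tz":0.127,"yaw":0}], "force": 8}}

```text
clock: 29.4
tool_pos: [0.5086, 0.3937, 0.0538]
orientation: [3.141, 0.003, -2.916]
contact_force: [0.4, -2.5, 6.2]
finger_gap: 0.0361
gripper_force: 8.0
```

```bash
python3 - <<'E'
from h import *
np.set_printoptions(precision=4,suppress=True)
v=snap("w15",["pack_1"]); o=arm.get_obs(); print(o["contact_force"],o["tool_pos"])
R=packR(.2253,np.pi/6); S=np.array([.4377,.3763,.036])+.005*R[:,0]
for pit in(.3,.5):
    r=fitm(v,[.52,.396,.068,.225,pit],(0,1,2,4)); print(r, "bay frame plug", R.T@(r[0][:3]+packR(.225,r[0][4])@[-.064,0,.0095]-S))
E
```

```text
[-0.244  -2.4442  5.7904] [0.5086 0.3937 0.0537]
(array([0.52  , 0.3969, 0.0667, 0.225 , 0.4727]), np.float64(0.021682386830419897)) bay frame plug [ 0.0204  0.0017 -0.0031]
(array([0.5199, 0.397 , 0.0682, 0.225 , 0.4697]), np.float64(0.020317000738710234)) bay frame plug [ 0.0211  0.0018 -0.0015]
```

Emit:
{"method": "move_arm", "body": {"commands": [{"tx":0,"ty":-0.0015,"tz":0.002,"yaw":0},{"tx":0.0035,"ty":-0.0015,"tz":0.004,"yaw":0},{"tx":0.007,"ty":-0.0015,"tz":0.006,"yaw":0},{"tx":0.0105,"ty":-0.0015,"tz":0.008,"yaw":0},{"tx":0.014,"ty":-0.0015,"tz":0.01,"yaw":0},{"tx":0.0175,"ty":-0.0015,"tz":0.012,"yaw":0},{"tx":0.0175,"ty":-0.0015,"tz":0.012,"yaw":0}]}}

```text
clock: 30.2
tool_pos: [0.4915, 0.3888, 0.0419]
orientation: [3.141, 0.003, -2.916]
contact_force: [-3.0, -0.7, 7.2]
finger_gap: 0.0364
gripper_force: 8.0
```

Emit:
{"method": "move_arm", "body": {"commands": [{"tx":0.003,"ty":0,"tz":0.0017,"yaw":0},{"tx":0.006,"ty":0,"tz":0.0035,"yaw":0},{"tx":0.008,"ty":0,"tz":0.0046,"yaw":0},{"tx":0.008,"ty":0,"tz":0.0046,"yaw":0}]}}

```text
clock: 30.6
tool_pos: [0.484, 0.387, 0.0374]
orientation: [3.141, 0.004, -2.916]
contact_force: [-1.3, -0.6, 7.4]
finger_gap: 0.036
gripper_force: 8.0
```

Emit:
{"method": "move_arm", "body": {"commands": [{"tx":0.003,"ty":0,"tz":0.0017,"yaw":0},{"tx":0.006,"ty":0,"tz":0.0035,"yaw":0},{"tx":0.006,"ty":0,"tz":0.0035,"yaw":0}]}}

```text
clock: 30.9
tool_pos: [0.4805, 0.3863, 0.0347]
orientation: [3.14, 0.01, -2.916]
contact_force: [5.3, 1.6, 7.4]
finger_gap: 0.0359
gripper_force: 8.0
```

Push a little more to be sure, then release and go to the check pose.

Emit:
{"method": "move_arm", "body": {"commands": [{"tx":0.003,"ty":0,"tz":0.0017,"yaw":0},{"tx":0.004,"ty":0,"tz":0.0023,"yaw":0},{"tx":0.004,"ty":0,"tz":0.0023,"yaw":0}]}}

```text
clock: 31.2
tool_pos: [0.4771, 0.3855, 0.0325]
orientation: [3.14, 0.01, -2.916]
contact_force: [6.4, 1.5, 7.6]
finger_gap: 0.0354
gripper_force: 8.0
```

Emit:
{"method": "move_arm", "body": {"commands": [{"tx":0,"ty":0,"tz":0,"yaw":0},{"tx":0,"ty":0,"tz":0,"yaw":0},{"tx":0,"ty":0,"tz":0,"yaw":0},{"tx":0,"ty":0,"tz":-0.03,"yaw":0},{"tx":0,"ty":0,"tz":-0.08,"yaw":0},{"tx":0,"ty":0,"tz":-0.13,"yaw":0},{"tx":0.05,"ty":-0.12,"tz":-0.3,"yaw":0},{"tx":0.05,"ty":-0.12,"tz":-0.3,"yaw":0},{"tx":0.05,"ty":-0.12,"tz":-0.3,"yaw":0},{"tx":0.05,"ty":-0.12,"tz":-0.3,"yaw":0},{"tx":0.05,"ty":-0.12,"tz":-0.3,"yaw":0},{"tx":0.05,"ty":-0.12,"tz":-0.3,"yaw":0}], "claw": 0.42}}

```text
clock: 32.4
tool_pos: [0.4516, 0.2555, 0.3314]
orientation: [3.141, 0.003, -2.917]
contact_force: [-0.4, 0.0, -0.1]
finger_gap: 0.0511
gripper_force: 0.0
```

```bash
python3 chk.py w16; python3 - <<'E'
from h import *
np.set_printoptions(precision=4,suppress=True)
o=arm.get_obs(); print(o['tool_pos'],o['orientation'])
v=pickle.load(open("w16.pkl","rb")); v1=pickle.load(open("w1.pkl","rb"));v2=pickle.load(open("w2.pkl","rb"))
h=cv2.cvtColor(v["im"],cv2.COLOR_BGR2HSV); m=cv2.inRange(h,(50,120,60),(75,255,255))
n,_,st,ce=cv2.connectedComponentsWithStats(m); L=[(ce[i][::-1],st[i]) for i in range(1,n) if 150<st[i][4]<1500]; print(L)
for rc,s in L:
    P=tri([(v1["c"],(187.3,159.8)),(v2["c"],(228.4,266.4)),(v["c"],rc)]); print("key",P,packR(.2253,np.pi/6).T@(P-[.4846,.1718,.036]),[proj(w["c"],P)[0].round(1) for w in(v1,v2,v)])
E
```

```text
yellow bay-frame x,y (mm) [56.7 -2.3] area 654
yellow bay-frame x,y (mm) [57.  66.5] area 659
yellow bay-frame x,y (mm) [ 56.8 138. ] area 652
yellow bay-frame x,y (mm) [ 56.9 207.3] area 651
bay 0 [ 2.8  1.7 -1.6] (array([0.546 , 0.1876, 0.0599, 0.2254, 0.5236]), np.float64(0.06192700253123207))
bay 1 [ 3.9 -0.2 -2.3] (array([0.5322, 0.2542, 0.0599, 0.2003, 0.5236]), np.float64(0.055926106448079826))
bay 2 [ 3.7  1.9 -2.2] (array([0.516 , 0.3245, 0.0599, 0.2378, 0.5236]), np.float64(0.045561947089351684))
bay 3 [ 3.9  1.  -2.3] (array([0.501 , 0.3918, 0.0599, 0.22  , 0.5236]), np.float64(0.06338536278451723))
[0.4511 0.2564 0.3285] [ 3.1415 -0.0026 -2.9158]
[(array([193.6027, 155.0308]), array([146, 185,  19,  19, 292], dtype=int32)), (array([249.6904, 475.5189]), array([447, 242,  78,  12, 449], dtype=int32))]
key [0.5205 0.1177 0.076 ] [ 0.0398 -0.0608  0.0232] [array([159.8, 187.3]), array([266.4, 228.3]), array([155. , 193.6])]
key [0.397  0.208  0.5114] [0.1708 0.0548 0.4503] [array([723.9, 497.3]), array([-869.3,  -81.8]), array([3408. ,   71.6])]
```

All four labels sit at 56.7–57.0 mm along their bays, so every pack is home. Next is the start key: shut the fingers and approach square to the slope. The tip's far lower edge makes contact, so I offset by 9 mm.

Emit:
{"method": "move_arm", "body": {"commands": [{"tx":-0.015,"ty":-0.151,"tz":0.05,"yaw":0},{"tx":-0.015,"ty":-0.151,"tz":0.05,"yaw":0},{"tx":-0.015,"ty":-0.151,"tz":0.07,"yaw":0},{"tx":-0.015,"ty":-0.151,"tz":0.1,"yaw":0},{"tx":-0.015,"ty":-0.151,"tz":0.15,"yaw":0},{"tx":-0.015,"ty":-0.151,"tz":0.2,"yaw":0},{"tx":-0.015,"ty":-0.151,"tz":0.24,"yaw":0},{"tx":-0.015,"ty":-0.151,"tz":0.266,"yaw":0},{"tx":-0.015,"ty":-0.151,"tz":0.266,"yaw":0},{"tx":-0.015,"ty":-0.151,"tz":0.266,"yaw":0}], "claw": 1}}

```text
clock: 33.5
tool_pos: [0.4994, 0.1128, 0.0636]
orientation: [3.141, -0.002, -2.915]
contact_force: [-0.0, 0.4, 0.2]
finger_gap: 0.0004
gripper_force: 0.0
```

```bash
python3 - <<'E'
from h import *
np.set_printoptions(precision=4,suppress=True)
o=arm.get_obs(); print(o['tool_pos'],o['orientation'],o['finger_gap'],o['contact_force'])
v=snap("w17",["start_key_top"])
t=o['tool_pos']; R=rot(o['orientation'])
print("key proj",proj(v["c"],[.5205,.1177,.076]),"tip far/near edge",proj(v["c"],[R@[x,0,-.036]+t for x in(-.009,.009)]))
h=cv2.cvtColor(v["im"],cv2.COLOR_BGR2HSV); m=cv2.inRange(h,(50,120,40),(75,255,255))
n,_,st,ce=cv2.connectedComponentsWithStats(m); print([(ce[i][::-1].round(1),st[i]) for i in range(1,n) if 150<st[i][4]])
E
```

```text
[0.4994 0.1128 0.0636] [ 3.141  -0.002  -2.9151] 0.00039207356174461024 [-0.0205  0.4298  0.1867]
key proj [[276.887  285.4463]] tip far/near edge [[276.5966 284.2238]
 [276.5271 245.4328]]
[]
```

View pics/w17.png

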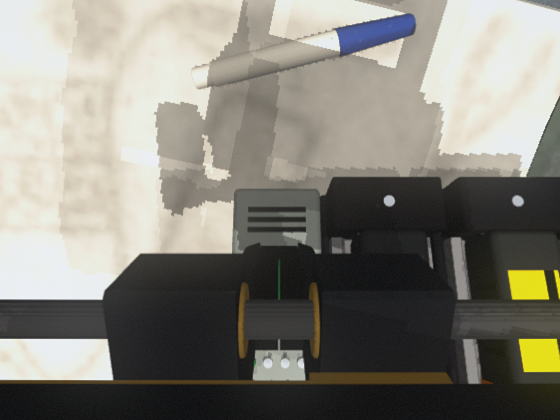

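The shut fingers are in line with the key: green shows in the finger slit at column 279, rows 262–295. The marker is well clear. Press along the slope normal.

Emit:
{"method": "move_arm", "body": {"commands": [{"tx":-0.004,"ty":0,"tz":0.007,"yaw":0},{"tx":-0.008,"ty":0,"tz":0.014,"yaw":0},{"tx":-0.0115,"ty":0,"tz":0.02,"yaw":0},{"tx":-0.0115,"ty":0,"tz":0.02,"yaw":0}]}}

```text
clock: 34.0
tool_pos: [0.511, 0.1148, 0.0433]
orientation: [3.141, -0.001, -2.916]
contact_force: [0.1, -0.5, 0.4]
finger_gap: 0.0006
gripper_force: 0.0
```

Emit:
{"method": "move_arm", "body": {"commands": [{"tx":-0.001,"ty":0,"tz":0.0017,"yaw":0},{"tx":-0.002,"ty":0,"tz":0.0035,"yaw":0},{"tx":-0.002,"ty":0,"tz":0.0035,"yaw":0}]}}

```text
clock: 34.3
tool_pos: [0.5129, 0.1152, 0.0407]
orientation: [-3.142, -0.0, -2.916]
contact_force: [-1.1, -0.4, 1.3]
finger_gap: 0.0003
gripper_force: 0.9
```

Contact is starting. Continue in small steps.

Emit:
{"method": "move_arm", "body": {"commands": [{"tx":-0.001,"ty":0,"tz":0.0017,"yaw":0},{"tx":-0.002,"ty":0,"tz":0.0035,"yaw":0},{"tx":-0.002,"ty":0,"tz":0.0035,"yaw":0}]}}

```text
clock: 34.6
tool_pos: [0.5148, 0.1157, 0.0371]
orientation: [-3.142, -0.0, -2.916]
contact_force: [-1.4, -0.8, 3.5]
finger_gap: 0.0005
gripper_force: 1.8
```

Emit:
{"method": "move_arm", "body": {"commands": [{"tx":-0.001,"ty":0,"tz":0.0017,"yaw":0},{"tx":-0.0015,"ty":0,"tz":0.0026,"yaw":0},{"tx":-0.0015,"ty":0,"tz":0.0026,"yaw":0}]}}

```text
clock: 34.9
tool_pos: [0.5155, 0.1158, 0.0359]
orientation: [-3.141, -0.001, -2.916]
contact_force: [-10.4, -2.9, 20.0]
finger_gap: 0.0008
gripper_force: 11.3
```

The force jumped to about 23 N, so the key is fully in. Back off, rise, and re-check.

Emit:
{"method": "move_arm", "body": {"commands": [{"tx":0.006,"ty":0,"tz":-0.0105,"yaw":0},{"tx":0.015,"ty":0,"tz":-0.03,"yaw":0},{"tx":0.03,"ty":0,"tz":-0.08,"yaw":0},{"tx":0.06,"ty":0.05,"tz":-0.12,"yaw":0},{"tx":0.06,"ty":0.1,"tz":-0.17,"yaw":0},{"tx":0.06,"ty":0.15,"tz":-0.22,"yaw":0},{"tx":0.06,"ty":0.15,"tz":-0.27,"yaw":0},{"tx":0.06,"ty":0.15,"tz":-0.295,"yaw":0},{"tx":0.06,"ty":0.15,"tz":-0.295,"yaw":0},{"tx":0.06,"ty":0.15,"tz":-0.295,"yaw":0}]}}

```text
clock: 35.9
tool_pos: [0.4248, 0.25, 0.333]
orientation: [3.141, 0.008, -2.914]
contact_force: [-0.4, 0.6, -0.3]
finger_gap: 0.0006
gripper_force: 0.0
```

```bash
python3 chk.py w18 | grep yellow; python3 - <<'E'
from h import *
o=arm.get_obs(); print(o["tool_pos"],o["contact_force"],o["clock"])
v=pickle.load(open("w18.pkl","rb")); h=cv2.cvtColor(v["im"],cv2.COLOR_BGR2HSV); m=cv2.inRange(h,(50,120,60),(75,255,255))
n,_,st,ce=cv2.connectedComponentsWithStats(m); print([(ce[i][::-1].round(1),st[i][4]) for i in range(1,n) if 150<st[i][4]], "key expected",proj(v["c"],[.5205,.1177,.076]))
E
```

```text
[0.42412539 0.24873344 0.32890759] [ 0.31636161 -0.15342041 -1.17157575] 36.0
[(array([213.4, 156.7]), np.int32(304)), (array([281.4, 494.2]), np.int32(3010)), (array([344.5, 519.1]), np.int32(945))] key expected [[156.62306129 213.49358753]]
```

```bash
sed -i 's/<243: *$/<262:/; s/s\[i\]\[1\]+s\[i\]\[3\]<243/s[i][1]+s[i][3]<262/' chk.py; python3 chk.py w19 | grep yellow; python3 -c "
from cell import arm
print(arm.job_done())"
```

```text
yellow bay-frame x,y (mm) [56.6 -2.3] area 636
yellow bay-frame x,y (mm) [53.4 66.4] area 545
yellow bay-frame x,y (mm) [ 56.4 137.9] area 628
yellow bay-frame x,y (mm) [ 56.7 207.2] area 630
the job is handed in; nothing more can be done
None
```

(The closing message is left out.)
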